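# Pack sample canisters into a leaning cool case, each on a chock

### The arm

A 6-joint arm with a two-finger parallel gripper is mounted at the origin on the work surface. World frame = base frame: x ahead of the robot, y to its left, z up, the work surface at z = 0. Lengths are in m, angles in rad, forces in N, time in s.
With the tool pointing down it reaches from about 0.25 to 0.725 m from the base axis. Payload 4 kg.
Tool frame: the origin (TCP) lies midway between the tips of the shut fingers; the grasp point (between the pads) lies 19 mm behind it; z points along the fingers, y is the line along which they close (so a half turn about z gives the same grasp; the last joint's range is limited). The gripper opens to 85 mm and grips with 20 to 120 N. Pads are 22 mm wide; open, the fingers measure 114 mm over their backs; the gripper's body (76 mm by 85 mm) begins 54 mm behind the grasp point. The pads swing forward as they close: fully open they stand 13 mm farther back than shut.
Start: joints at [1.173, 0.241, 0.005, 1.335, 0, 1.571], TCP at [0.194, 0.461, 0.231] pointing down, gripper open.
Joint ranges: [-2.72, 2.72], [-1.05, 1.87], [-1.09, 1.28], [-1.99, 2.15], [-1.42, 1.44], [-3.14, 3.14]. Speed limits (rad/s): [2.79, 2.79, 3.14, 3.14, 3.14, 3.14].

### API

Orientations are given as a unit quaternion [x, y, z, w].
In Python, from workcell import bot gives the robot as it stands. The module is installed in compiled form; this text tells all that it offers.
- The arm moves only by the tool drive_tool, never from a script. Its arguments are lists of equal length, an entry for each row: "slide": the shift along the tool's x, y, z scaled (see below), a list of three; "rotation": the turn, a rotation vector about the tool's x, y, z scaled (see below), a list of three. A call has exactly 8 rows; each row is the pose to reach, as a shift and turn from the pose commanded when the call began, along the tool's axes at that moment; what a row does not reach only later rows make up. The controller multiplies each number of a shift by 250 mm and each number of a turn by 0.5 rad. A row lasts 1/8 s, in which the tool goes at most 62.5 mm and 10.7 degrees, less where a joint would pass 70% of its speed; a pose out of reach is approached as far as the arm can. A call with a number of a shift or a turn outside -1 to 1 is refused whole. A call with a gripper value outside its range is refused whole. "gripper" is the opening, from 0 (shut) to 1 (fully open), set as the call begins (left out, the last holds). The fingers move at their own pace and stop on an object; the grip force is fixed at half the most. Time passes only in rows, so rows that repeat a pose let the fingers close, or fill a call up. It gives the time, the measured TCP pose, the force, the opening and the grip force at its end, in the units of the state.
- bot.get_obs(): the state, without advancing time (a new reading comes with each control period).
- bot.camera(name): name is "side" or "top"; returns a dict with "image" (400x640x3 uint8, red, green, blue), "z_map" (400x640 float32, m along the optical axis (not along the pixel's ray), 0 where there is no reading), "camera_matrix" (3x3 intrinsics, pixels), "k1" (the pictures are not rectified: a ray, as slopes to the right and down, at radius r is drawn at 1 + k1 r^2 times it, then the intrinsics apply), "xyz" and "orientation" of the camera in the world. Camera axes: x right, y up, looking along -z (the intrinsics and any distortion apply to the point x, -y, -z); pixel columns grow to the right and rows downward; lengths in m; the calibration is good to about 2 mm. A picture is of the moment at which its call begins.
- bot.job_done(): hands the job in; it is judged then, once.
The state is a dict: "clock": time; "joint_pos": joint angles; "joint_vel": joint speeds; "tau": joint torques, N m; "eef_pos": TCP position; "tool_rot": TCP orientation; "ft_force": force on the tool from outside, world axes, zero at the start; "ft_torque": the same for the moment, N m; "grip_width": finger opening in m; "grasp_force": force on a finger pad.
Only numpy, scipy, OpenCV 4.12 (cv2) and the standard library are available. Lean on these libraries where they do the work, as an engineer would, in place of code of your own. Each camera call takes 0.05 s, during which the arm holds its last target. There are 200 camera calls.

### The job

Pack all the sample canisters into the blue cool case; it leans on a brick so that it drains, so anything round in it rolls to the low end. Lay each canister across the bed against a chock of its own that stands on its low side, wedge feet uphill towards it, so that it stays put when you let go. When all are in, lower the hold-down bar over its two pins until it lies flush on both ledges, then press the lid shut past its catch; leave the gel bottle and the roll of tape alone (a chock you do not need may stay where it is).

Things in the scene. Friction and masses are not known exactly. Their poses are not given: they have to be found in the camera images.
- tub: Tub of a blue cool case, fixed, 436 x 184 x 80 mm high, propped on a half brick: it leans 0.125 rad (7 degrees). Origin: centre of its underside. x points along it UPHILL to the propped end (the low end, with a red drain plug, is nearer the robot), y to the catch side, z square to the bed. At z = 20 mm the grey bed, 364 x 130 mm; at z = 68 mm a 26 mm wide ledge at each end; rim at z = 80 mm.
- bed_mid (a point): Centre of the bed's surface; axes as the tub's. A canister laid across the bed rolls to the low end if nothing stops it. Three chock-and-canister pairs fit one behind the other, 109 mm apart, with room for fingers between, when the first chock's fin stands about 28 mm clear of the low end wall (that wall is 182 mm from this point).
- pin_low (a point): Foot of the locating pin on the low end ledge, 195 mm from the middle of the tub: steel, 8 mm diameter, round top, 18 mm tall above the ledge, square to the bed.
- pin_high (a point): Foot of the same kind of pin on the high end ledge, 390 mm from the other.
- lid (a joint): Angle in rad of the case's white lid, hinged on the tub's -y rim: 0 shut, 1.57 square to the rim, about 1.7 wide open (leaning back). The hinge is stiff: the lid stays where it is left, and about 4 N at the free edge moves it. Over the last 14 mm at the free edge a sprung catch resists: about 10 N pressed down on the middle of the free edge snaps it home, and it stays shut.
- lid_hinge (a point): Middle of the lid's hinge line, moving with the lid (442 x 188 x 44 mm, hollow underneath). x along the hinge as the tub's x, y from the hinge to the free edge, z to the outer face. The outer face is at z = 44 mm, the free edge at y = 188 mm.
- lid_edge (a point): Middle of the lid's free edge, on its outer face; axes as lid_hinge.
- bar_grip (a point): Centre of the grip of the hold-down bar, an aluminium flat 412 x 48 x 6 mm, 0.3 kg, with a 13 mm hole near each end, 390 mm apart. The black grip in its middle is 16 mm thick along the bar, 44 mm across it, 6 to 40 mm above the bar's underside; this point is 23 mm above the underside. x along the bar, z up. Seated, it lies flat on both ledges just clear of the canisters; either way round.
- can1_mid (a point): Centre of a sample canister: white with a red screw cap and a green ring, a plain cylinder 44 mm in diameter and 100 mm long, 0.15 to 0.31 kg, lying on its side and free to roll. y is its axis. May be absent.
- can2_mid (a point): Centre of a sample canister: white with a red screw cap and a green ring, a plain cylinder 44 mm in diameter and 100 mm long, 0.15 to 0.31 kg, lying on its side and free to roll. y is its axis. May be absent.
- can3_mid (a point): Centre of a sample canister: white with a red screw cap and a green ring, a plain cylinder 44 mm in diameter and 100 mm long, 0.15 to 0.31 kg, lying on its side and free to roll. y is its axis. May be absent.
- chock1_grip (a point): Centre of the upright grip fin of an orange chock, 0.12 kg: fin 14 mm thick (x), 110 mm wide (y), 44 mm tall (z). Two 45-degree wedge feet, each 28 mm wide, run from the fin's ends along +x down to the ground 44 mm from here, with a 54 mm gap between them for a finger. A canister parallel to the fin touches both feet when its centre is 54 mm from here along +x. In the tub +x must point uphill.
- chock2_grip (a point): Centre of the upright grip fin of an orange chock, 0.12 kg: fin 14 mm thick (x), 110 mm wide (y), 44 mm tall (z). Two 45-degree wedge feet, each 28 mm wide, run from the fin's ends along +x down to the ground 44 mm from here, with a 54 mm gap between them for a finger. A canister parallel to the fin touches both feet when its centre is 54 mm from here along +x. In the tub +x must point uphill.
- chock3_grip (a point): Centre of the upright grip fin of an orange chock, 0.12 kg: fin 14 mm thick (x), 110 mm wide (y), 44 mm tall (z). Two 45-degree wedge feet, each 28 mm wide, run from the fin's ends along +x down to the ground 44 mm from here, with a 54 mm gap between them for a finger. A canister parallel to the fin touches both feet when its centre is 54 mm from here along +x. In the tub +x must point uphill.
- gel_bottle: Clear hand-gel bottle with a green cap, 48 mm diameter, 125 mm tall, standing; origin under its centre. Not part of the job.
- tape_roll: Roll of white tape, 70 mm diameter, 25 mm high, lying flat on the bench; origin under its centre. Not part of the job.
There are look-alikes about, which are no part of the job. What is shaped like the part that bears can2_mid but yellow is not meant. Leave any purple look-alike of the part that bears chock2_grip alone.

How it is judged:
On the way, in this order (a step that is already met when the one before it is completed fails the run):
1. every canister lies on the bed, released, held by a chock of its own on its low side (x of each of can1_mid, can2_mid, can3_mid in the frame of tub above -0.14 m and linear speed of each of can1, can2, can3 below 0.03 m/s and contact force between each of can1, can2, can3 and the fingers below 0.1 N and ((x of can1_mid in the frame of chock1_grip between 0.047 and 0.062 m and y of can1_mid in the frame of chock1_grip between -0.026 and 0.026 m and z of can1_mid in the frame of chock1_grip between -0.007 and 0.007 m and x of chock1_grip in the frame of tub between -0.178 and 0.15 m and y of chock1_grip in the frame of tub between -0.03 and 0.03 m and z of chock1_grip in the frame of tub between 0.036 and 0.048 m and angle between the x axis of chock1_grip and the x axis of tub, either way round below 0.25 rad and angle between the y axis of can1_mid and the y axis of tub, either way round below 0.25 rad) or (x of can1_mid in the frame of chock2_grip between 0.047 and 0.062 m and y of can1_mid in the frame of chock2_grip between -0.026 and 0.026 m and z of can1_mid in the frame of chock2_grip between -0.007 and 0.007 m and x of chock2_grip in the frame of tub between -0.178 and 0.15 m and y of chock2_grip in the frame of tub between -0.03 and 0.03 m and z of chock2_grip in the frame of tub between 0.036 and 0.048 m and angle between the x axis of chock2_grip and the x axis of tub, either way round below 0.25 rad and angle between the y axis of can1_mid and the y axis of tub, either way round below 0.25 rad) or (x of can1_mid in the frame of chock3_grip between 0.047 and 0.062 m and y of can1_mid in the frame of chock3_grip between -0.026 and 0.026 m and z of can1_mid in the frame of chock3_grip between -0.007 and 0.007 m and x of chock3_grip in the frame of tub between -0.178 and 0.15 m and y of chock3_grip in the frame of tub between -0.03 and 0.03 m and z of chock3_grip in the frame of tub between 0.036 and 0.048 m and angle between the x axis of chock3_grip and the x axis of tub, either way round below 0.25 rad and angle between the y axis of can1_mid and the y axis of tub, either way round below 0.25 rad)) and ((x of can2_mid in the frame of chock1_grip between 0.047 and 0.062 m and y of can2_mid in the frame of chock1_grip between -0.026 and 0.026 m and z of can2_mid in the frame of chock1_grip between -0.007 and 0.007 m and x of chock1_grip in the frame of tub between -0.178 and 0.15 m and y of chock1_grip in the frame of tub between -0.03 and 0.03 m and z of chock1_grip in the frame of tub between 0.036 and 0.048 m and angle between the x axis of chock1_grip and the x axis of tub, either way round below 0.25 rad and angle between the y axis of can2_mid and the y axis of tub, either way round below 0.25 rad) or (x of can2_mid in the frame of chock2_grip between 0.047 and 0.062 m and y of can2_mid in the frame of chock2_grip between -0.026 and 0.026 m and z of can2_mid in the frame of chock2_grip between -0.007 and 0.007 m and x of chock2_grip in the frame of tub between -0.178 and 0.15 m and y of chock2_grip in the frame of tub between -0.03 and 0.03 m and z of chock2_grip in the frame of tub between 0.036 and 0.048 m and angle between the x axis of chock2_grip and the x axis of tub, either way round below 0.25 rad and angle between the y axis of can2_mid and the y axis of tub, either way round below 0.25 rad) or (x of can2_mid in the frame of chock3_grip between 0.047 and 0.062 m and y of can2_mid in the frame of chock3_grip between -0.026 and 0.026 m and z of can2_mid in the frame of chock3_grip between -0.007 and 0.007 m and x of chock3_grip in the frame of tub between -0.178 and 0.15 m and y of chock3_grip in the frame of tub between -0.03 and 0.03 m and z of chock3_grip in the frame of tub between 0.036 and 0.048 m and angle between the x axis of chock3_grip and the x axis of tub, either way round below 0.25 rad and angle between the y axis of can2_mid and the y axis of tub, either way round below 0.25 rad)) and ((x of can3_mid in the frame of chock1_grip between 0.047 and 0.062 m and y of can3_mid in the frame of chock1_grip between -0.026 and 0.026 m and z of can3_mid in the frame of chock1_grip between -0.007 and 0.007 m and x of chock1_grip in the frame of tub between -0.178 and 0.15 m and y of chock1_grip in the frame of tub between -0.03 and 0.03 m and z of chock1_grip in the frame of tub between 0.036 and 0.048 m and angle between the x axis of chock1_grip and the x axis of tub, either way round below 0.25 rad and angle between the y axis of can3_mid and the y axis of tub, either way round below 0.25 rad) or (x of can3_mid in the frame of chock2_grip between 0.047 and 0.062 m and y of can3_mid in the frame of chock2_grip between -0.026 and 0.026 m and z of can3_mid in the frame of chock2_grip between -0.007 and 0.007 m and x of chock2_grip in the frame of tub between -0.178 and 0.15 m and y of chock2_grip in the frame of tub between -0.03 and 0.03 m and z of chock2_grip in the frame of tub between 0.036 and 0.048 m and angle between the x axis of chock2_grip and the x axis of tub, either way round below 0.25 rad and angle between the y axis of can3_mid and the y axis of tub, either way round below 0.25 rad) or (x of can3_mid in the frame of chock3_grip between 0.047 and 0.062 m and y of can3_mid in the frame of chock3_grip between -0.026 and 0.026 m and z of can3_mid in the frame of chock3_grip between -0.007 and 0.007 m and x of chock3_grip in the frame of tub between -0.178 and 0.15 m and y of chock3_grip in the frame of tub between -0.03 and 0.03 m and z of chock3_grip in the frame of tub between 0.036 and 0.048 m and angle between the x axis of chock3_grip and the x axis of tub, either way round below 0.25 rad and angle between the y axis of can3_mid and the y axis of tub, either way round below 0.25 rad))), for 0.4 s.
2. the hold-down bar lies flush on both ledges, over the pins, released (x of bar_grip in the frame of tub between -0.006 and 0.006 m and y of bar_grip in the frame of tub between -0.006 and 0.006 m and z of bar_grip in the frame of tub between 0.087 and 0.0935 m and angle between the x axis of bar_grip and the x axis of tub, either way round below 0.03 rad and angle between the z axis of bar_grip and the z axis of tub, either way round below 0.02 rad and contact force between bar and the fingers below 0.1 N), for 0.3 s.
3. the lid is snapped shut (value of joint lid below 0.02 rad and velocity of joint lid below 0.05 rad/s), for 0.2 s.
At the end, for the whole second after the job is handed in: Each canister lies across the bed (0.25 rad), at rest, 47 to 62 mm uphill of the fin of a chock that stands on the bed, and within 26 mm of its middle; the bar is centred on the pins within 6 mm and flush on the ledges within 3 mm; the lid is shut to under 0.02 rad (all of step 1 and all of step 2 and all of step 3); the robot touches nothing.
It fails at once if the gel bottle is shifted by more than 40 mm (distance of gel_bottle from where it was at the start of the episode above 0.04 m).
It fails at once if the tape roll is shifted by more than 40 mm (distance of tape_roll from where it was at the start of the episode above 0.04 m).
Of can1, can2, can3 only 2 to 3 are there at a start; the rules pass over those that are not, and their reading is None.
At some moment in a run one of chock1, chock2, chock3, bar may be knocked a few centimetres aside while the robot is not near it.
Once in a run the grip may slacken for a moment while it holds something.
It also fails if it takes over 210 s, if anything falls off the work surface, if the arm or the gripper's body presses on something with over 40 N, if the wrist force passes 120 N, or if a joint passes its speed limit or range.

## Working session

There is one attempt and no reset: what is moved stays moved. The work goes in short steps, Python scripts to look and compute and a tool call to move; the robot and the scene stay as the last step left them, time stands still between calls to the robot, and variables do not carry over. Pictures are saved under pics/ and viewed, at most 14 in all, crops included, and the job is handed in when it is done.

Besides the shell and the picture viewer there is one more tool, called after "Call:" as name(argument=value, ...), one argument or row to a line, values as JSON. drive_tool: Moves the arm, as the interface text tells. Shifts and turns lie within -1 to 1; 1 stands for 250 mm of shift or 0.5 rad of turn. Its arguments: {"type":"object","properties":{"slide":{"type":"array","items":{"type":"array","items":{"type":"number"}}},"rotation":{"type":"array","items":{"type":"array","items":{"type":"number"}}},"gripper":{"type":"number"}},"required":["slide","rotation"]}

```bash
mkdir -p pics
cat > h.py <<'E'
import numpy as np, cv2
from scipy.spatial.transform import Rotation as R
from workcell import bot
def cam(n):
    c=bot.camera(n); c['K']=np.array(c['camera_matrix']); return c
def cloud(c):
    K=c['K']; h,w=c['z_map'].shape
    u,v=np.meshgrid(np.arange(w),np.arange(h))
    xd=(u-K[0,2])/K[0,0]; yd=(v-K[1,2])/K[1,1]
    x,y=xd.copy(),yd.copy()
    for _ in range(8):
        s=1+c['k1']*(x*x+y*y); x=xd/s; y=yd/s
    z=c['z_map']
    P=np.stack([x*z,-y*z,-z],-1)
    return P@R.from_quat(c['orientation']).as_matrix().T+np.array(c['xyz'])
def save(c,n,crop=None,s=1):
    im=c['image'][:,:,::-1]
    if crop: im=im[crop[1]:crop[3],crop[0]:crop[2]]
    cv2.imwrite('pics/'+n,cv2.resize(im,None,fx=s,fy=s,interpolation=cv2.INTER_CUBIC))
E
python3 - <<'E'
from h import *
for n in('top','side'):
    c=cam(n); save(c,n+'0.png',s=1.25); np.save(n+'.npy',c,allow_pickle=True)
    print(n,c['xyz'],R.from_quat(c['orientation']).as_matrix().round(3).tolist(),c['K'].tolist(),c['k1'],(c['z_map']==0).mean())
print(bot.get_obs())
E
```

```text
top [0.4712959  0.10925318 1.3278587 ] [[-0.016, 0.997, -0.073], [-1.0, -0.017, -0.009], [-0.01, 0.073, 0.997]] [[400.5843758039813, 0.0, 317.22918434526696], [0.0, 400.5843758039813, 203.82918386246578], [0.0, 0.0, 1.0]] -0.025282393372908947 0.003890625
side [0.51822315 1.04382257 0.86471449] [[-0.999, 0.033, -0.015], [-0.032, -0.619, 0.785], [0.017, 0.785, 0.619]] [[393.4758118725536, 0.0, 319.93933007496344], [0.0, 393.4758118725536, 204.18635993464866], [0.0, 0.0, 1.0]] -0.08168013118192828 0.0043125
{'clock': 0.1, 'joint_pos': array([ 1.17302215e+00,  2.41341572e-01,  3.89624851e-03,  1.33518614e+00,
       -5.56560298e-06,  1.57079042e+00]), 'joint_vel': array([-8.52403620e-04, -1.68360795e-03,  2.26809369e-03, -5.51686176e-04,
        4.84996922e-05,  1.26430615e-03]), 'tau': array([ 3.29331197e-04, -3.73137152e+01,  2.53010684e+01,  1.08595143e-02,
        6.23206745e-06, -7.28358600e-06]), 'eef_pos': array([0.19347527, 0.46046248, 0.23051424]), 'tool_rot': array([ 1.97575500e-01,  9.80287244e-01, -9.00028482e-04, -1.78566235e-04]), 'ft_force': array([-0.76499822,  0.12546532, -0.18349994]), 'ft_torque': array([0.01479856, 0.00013061, 0.03676332]), 'grasp_force': 0.0, 'grip_width': 0.08549075210012369}
```

View pics/top0.png

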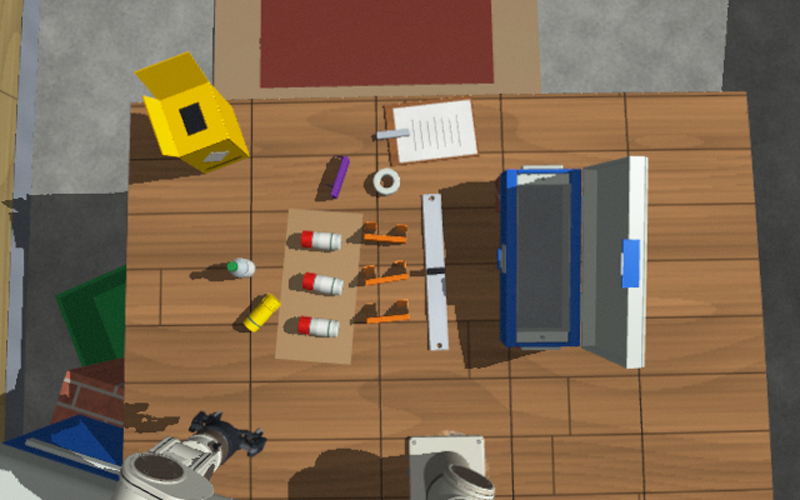

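View pics/side0.png

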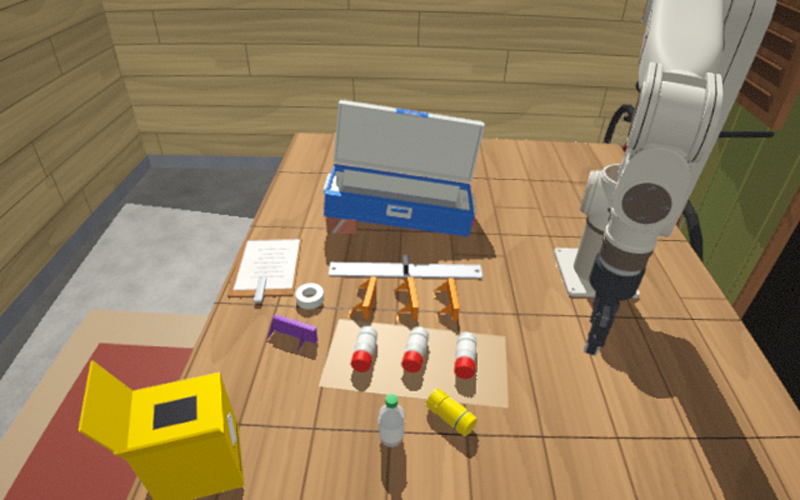

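The top view (viewed pixels) shows three white and red canisters at (320,240), (322,284) and (318,326). The look-alikes are a yellow canister at (262,312) and a purple chock at (340,177). The orange chocks are at (385,235), (387,273) and (388,312), with their feet already pointing uphill. The bar grip is at (435,270) and the tub bed at (543,260). The gel bottle is at (240,267) and the tape at (386,181). I choose the white and red canisters and the orange chocks.

```bash
cat >> h.py <<'E'
def comps(m,mn=30):
    n,l,s,_=cv2.connectedComponentsWithStats(m.astype(np.uint8)); return [l==i for i in range(1,n) if s[i,4]>=mn]
def hsv(c): return cv2.cvtColor(c['image'],cv2.COLOR_RGB2HSV).astype(int)
def chocks(c,P):
    H=hsv(c); m=(H[...,0]>5)&(H[...,0]<18)&(H[...,1]>190)&(H[...,2]>120)&(P[...,2]<.4)&(P[...,1]<.5)&(P[...,2]>.008)
    return comps(m)
def cans(c,P):
    H=hsv(c); m=((H[...,1]<60)&(H[...,2]>140)|((H[...,0]<5)|(H[...,0]>175))&(H[...,1]>150)|(H[...,0]>40)&(H[...,0]<85))&(P[...,2]>.025)&(P[...,2]<.06)&(P[...,0]<.62)&(P[...,0]>.2)&(P[...,1]>-.02)&(P[...,1]<.5)
    return comps(m,100)
E
python3 - <<'E'
from h import *
c=np.load('top.npy',allow_pickle=True).item(); P=cloud(c)
print('table z',np.median(P[300:340,330:380,2]))
save(c,'crop0.png',(190,130,370,300),4)
for m in chocks(c,P):
    q=P[m]; t=q[q[:,2]>.038]; print('chock',len(q),q.min(0).round(3),q.max(0).round(3)); 
    r=cv2.minAreaRect(t[:,:2].astype(np.float32)); print('  top',len(t),np.median(t,0).round(4),r)
for m in cans(c,P):
    q=P[m]; r=cv2.minAreaRect(q[:,:2].astype(np.float32)); print('can',len(q),np.array(r[0]).round(4),np.array(r[1]).round(3),round(r[2],1),q[:,2].max().round(4))
H=hsv(c)
# bar
m=(H[...,1]<60)&(H[...,2]>130)&(P[...,2]<.03)&(P[...,2]>-.01)&(P[...,1]<.05)&(P[...,1]>-.12)&(P[...,0]>.2)&(P[...,0]<.7)
for k in comps(m,150):
    q=P[k]; r=cv2.minAreaRect(q[:,:2].astype(np.float32)); print('bar',len(q),r,np.median(q[:,2]))
g=(P[...,2]>.03)&(P[...,2]<.06)&(P[...,1]<.04)&(P[...,1]>-.06)&(P[...,0]>.38)&(P[...,0]<.55)
for k in comps(g,5): print('grip',k.sum(),P[k].mean(0),P[k].min(0),P[k].max(0))
# tub bed
b=np.zeros(g.shape,bool); b[155:250,416:450]=1
q=P[b]; cen=q.mean(0); n=np.linalg.svd(q-cen,full_matrices=False)[2][2]; print('bed',cen,n*np.sign(n[2]),np.abs((q-cen)@n).max())
E
```

```text
table z 0.0002621913758799055
chock 166 [0.6   0.098 0.019] [0.622 0.205 0.052]
  top 146 [0.6106 0.1493 0.0438] ((0.6110591292381287, 0.1509546935558319), (0.10767630487680435, 0.01410398818552494), 84.30355834960938)
chock 154 [0.492 0.093 0.009] [0.516 0.203 0.05 ]
  top 143 [0.5044 0.1477 0.0436] ((0.5045408010482788, 0.14750422537326813), (0.013387679122388363, 0.10913661867380142), 8.153728485107422)
chock 150 [0.393 0.092 0.038] [0.414 0.2   0.05 ]
  top 149 [0.4046 0.146  0.0438] ((0.40418726205825806, 0.14611363410949707), (0.013817742466926575, 0.10899745672941208), 4.740562438964844)
can 301 [0.6033 0.3178] [0.102 0.035] 88.7 0.0487
can 388 [0.4963 0.314 ] [0.101 0.042] 79.4 0.0483
can 396 [0.385  0.3257] [0.101 0.044] 81.8 0.0499
bar 732 ((0.6171190142631531, 0.022193964570760727), (0.16644646227359772, 0.04950619488954544), 2.206871747970581) 0.005575584647782517
bar 859 ((0.4162835478782654, 0.017041943967342377), (0.19918705523014069, 0.049111947417259216), 1.8223621845245361) 0.0061321032974750445
grip 65 [0.52486437 0.01883076 0.03953648] [ 0.51794655 -0.00127846  0.03233236] [0.5342985  0.0381497  0.04572373]
bed [ 0.56385399 -0.24705671  0.05491475] [-0.04216175 -0.94874317  0.31322322] 0.06457143669420229
```

View pics/crop0.png

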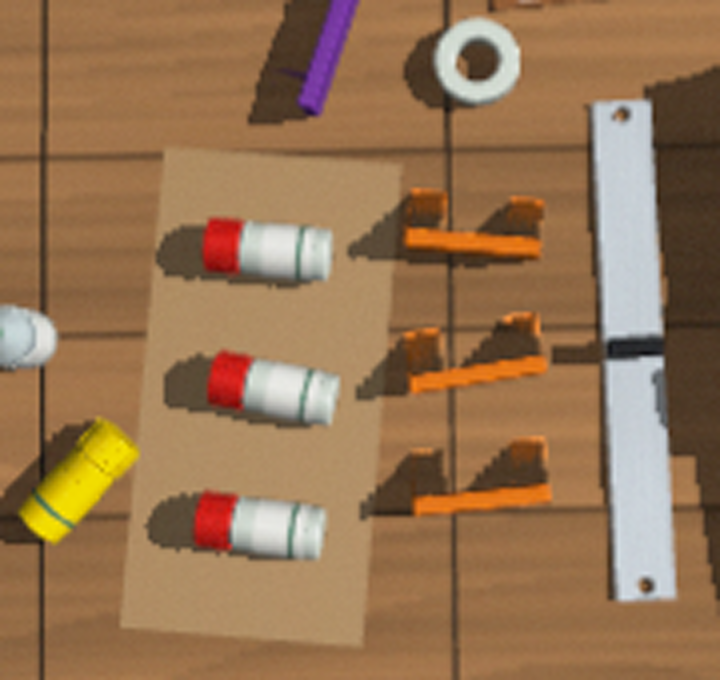

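The crop shows three white canisters with red caps and green rings. The yellow one and the purple chock are clearly separate. The orange feet all point to +x. Next I measure the tub.

```bash
cat > tub.py <<'E'
from h import *
c=np.load('top.npy',allow_pickle=True).item(); P=cloud(c)
for v in (160,200,250): print([tuple(np.round(P[v,u],3)) for u in range(396,480,6)])
H=hsv(c)
save(c,'tub0.png',(385,125,530,300),4)
E
python3 tub.py
```

```text
[(np.float64(0.711), np.float64(-0.146), np.float64(-0.001)), (np.float64(0.695), np.float64(-0.148), np.float64(0.086)), (np.float64(0.688), np.float64(-0.158), np.float64(0.125)), (np.float64(0.699), np.float64(-0.191), np.float64(0.064)), (np.float64(0.698), np.float64(-0.209), np.float64(0.066)), (np.float64(0.697), np.float64(-0.228), np.float64(0.067)), (np.float64(0.699), np.float64(-0.249), np.float64(0.059)), (np.float64(0.696), np.float64(-0.265), np.float64(0.07)), (np.float64(0.696), np.float64(-0.284), np.float64(0.071)), (np.float64(0.696), np.float64(-0.303), np.float64(0.071)), (np.float64(0.685), np.float64(-0.303), np.float64(0.126)), (np.float64(0.685), np.float64(-0.322), np.float64(0.124)), (np.float64(0.684), np.float64(-0.338), np.float64(0.131)), (np.float64(0.684), np.float64(-0.357), np.float64(0.128))]
[(np.float64(0.577), np.float64(-0.142), np.float64(-0.005)), (np.float64(0.57), np.float64(-0.144), np.float64(0.082)), (np.float64(0.567), np.float64(-0.156), np.float64(0.116)), (np.float64(0.572), np.float64(-0.19), np.float64(0.048)), (np.float64(0.571),
[... 711 characters left out ...]
415), np.float64(-0.157), np.float64(0.088)), (np.float64(0.412), np.float64(-0.187), np.float64(0.036)), (np.float64(0.412), np.float64(-0.208), np.float64(0.03)), (np.float64(0.411), np.float64(-0.227), np.float64(0.033)), (np.float64(0.411), np.float64(-0.246), np.float64(0.033)), (np.float64(0.411), np.float64(-0.265), np.float64(0.035)), (np.float64(0.41), np.float64(-0.285), np.float64(0.03)), (np.float64(0.411), np.float64(-0.298), np.float64(0.05)), (np.float64(0.413), np.float64(-0.304), np.float64(0.092)), (np.float64(0.412), np.float64(-0.323), np.float64(0.09)), (np.float64(0.412), np.float64(-0.339), np.float64(0.095)), (np.float64(0.412), np.float64(-0.358), np.float64(0.093))]
```

View pics/tub0.png

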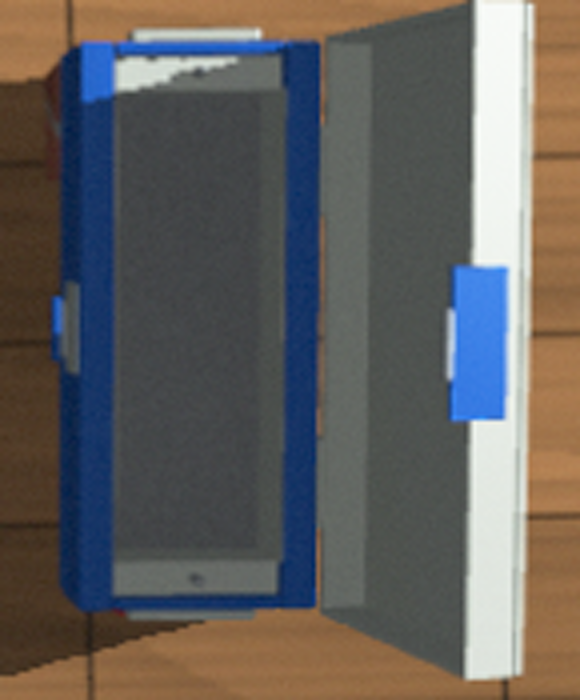

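```bash
cat > tub.py <<'E'
from h import *
c=np.load('top.npy',allow_pickle=True).item(); P=cloud(c); H=hsv(c)
def fit(q):
    for _ in range(4):
        cen=q.mean(0); n=np.linalg.svd(q-cen,full_matrices=False)[2][2]; n*=np.sign(n[2]); d=(q-cen)@n; q=q[abs(d)<max(.004,2*d.std())]
    return cen,n,d.std(),len(q)
b=np.zeros(H.shape[:2],bool); b[150:260,416:447]=1
cen,n,s,k=fit(P[b]); print('bed',cen.round(4),n.round(4),s,k,'lean',np.arcsin(-n[0]))
d=(P-cen)@n
rim=(H[...,0]>105)&(H[...,0]<125)&(H[...,1]>120)&(abs(d-.06)<.006); rim[:,500:]=0
rm=rim.copy(); q=P[rim]; print('rim',len(q),np.median(d[rim])); 
q2=q-np.outer((q-cen)@n,n)
r=cv2.minAreaRect(q[:,:2].astype(np.float32)); print(r)
print('rim rows',np.percentile(q[:,0],[.5,99.5]),np.percentile(q[:,1],[.5,99.5]))
def ray(u,v,h):
    K=c['K']; xd=(u-K[0,2])/K[0,0]; yd=(v-K[1,2])/K[1,1]; x,y=xd,yd
    for _ in range(8):
        s=1+c['k1']*(x*x+y*y); x=xd/s;y=yd/s
    D=R.from_quat(c['orientation']).as_matrix()@np.array([x,-y,-1]); o=np.array(c['xyz'])
    return o+D*((h-(o-cen)@n)/(D@n))
g=cv2.cvtColor(c['image'],cv2.COLOR_RGB2GRAY)
print(g[264:276,425:443]); print(g[137:149,426:444])
for h in (.048,.057,.066):
    a=ray(433.75,270,h);b_=ray(435,142.5,h); print(h,a.round(4),b_.round(4),np.linalg.norm(b_-a))
# dark bed / end wall edges along the middle column
for row in (265,266,267,268,262,260): pass
lip=(abs(d-.048)<.01); print('ledge d',np.median(d[266:273,420:447]),np.median(d[140:146,420:432]))
E
python3 tub.py
```

```text
bed [ 0.5558 -0.2422  0.054 ] [-0.0403 -0.9532  0.2998] 0.02741097530418428 3410 lean 0.040264339503004905
rim 28 0.05918903708707322
((0.56577467918396, -0.2893450856208801), (0.049508582800626755, 0.4653022289276123), 84.59183502197266)
rim rows [0.33246349 0.79494893] [-0.33575447 -0.28111091]
[[ 76  79  80  76  79  80  78  79  79  78  79  80  77  78  80  80  80  81]
 [ 94  96  96  98  93  94  97  95  94  97  95  96  94  95  98  98  97  96]
 [104 107 105 105 106 101 103 105 103 104 104 105 105 106 103 107 103 105]
 [106 105 104 105 108 106 106 106 106 107 108 105 104 105 103 106 105 105]
 [104 105 106 107 108 107 105  96  86  92 102 105 105 104 103 104 102 105]
 [108 105 106 105 107 107 102  85  68  76  87 100 105 104 104 106 105 106]
 [108 106 104 105 103 106 104  94  81  89  91  99 105 103 105 106 103 105]
 [103 102 110 105 106 105 106 105  97  91  94 105 106 106 107 106 104 106]
 [102 106 107 105 106 106 106 104 105 106 101 103 107 104 106 104 103 104]
 [ 91  90  91  80  76  76  78  78  75  77  75  76  73  75  72  75  76  73]
 [ 49  52  48  46  44  41  44  45  43  44  42  48  4
[... 567 characters left out ...]
108 109 107  84  71  85  98 104 108 105 105 106 105 110]
 [215 166 108 108 109 110 109 100  90  94 106 109 106 107 105 107 107 107]
 [170 139 111 108 108 108 110 108 110 108 108 107 107 108 109 105 108 105]
 [109 109 109 111 109 108 108 107 111 109 109 106 107 109 106 108 105 107]
 [ 93  94  92  95  96  94  93  93  91  93  93  96  96  96  94  95  93  94]
 [ 73  74  75  74  75  76  72  76  73  72  73  73  76  74  75  71  75  73]]
0.048 [0.4646 0.0898 1.2577] [0.4878 0.0878 1.2543] 0.023523123030091023
0.057 [0.4915 0.1677 1.5391] [0.4217 0.1739 1.5494] 0.07084507229090926
0.066 [0.5185 0.2457 1.8205] [0.3557 0.2601 1.8446] 0.16521326761190955
ledge d 0.008257907859066795 -0.014216277069875204
```

```bash
python3 - <<'E'
s=open('tub.py').read()
s=s[:s.index('def fit')]+'''
def fit(q):
    n=np.array([-.1247,0,.9922]); cen=np.median(q,0)
    for _ in range(5):
        d=(q-cen)@n; d-=np.median(d); q=q[abs(d)<.009]; cen=q.mean(0); A=np.c_[q[:,:2]-cen[:2],np.ones(len(q))]
        k=np.linalg.lstsq(A,q[:,2]-cen[2],rcond=None)[0]; n=np.array([-k[0],-k[1],1]); n/=np.linalg.norm(n)
    return cen,n,((q-cen)@n).std(),len(q)
'''+s[s.index('b=np.zeros'):]
s=s.replace('433.75,270','433.3,269').replace('435,142.5','434.2,143').replace("print(g[264:276,425:443]); print(g[137:149,426:444])","")
s=s.replace("b[150:260,416:447]","b[150:260,417:444]")
s+='''
for m in comps(rim,60):
    q=P[m]; print(len(q),q.min(0).round(3),q.max(0).round(3),np.polyfit(q[:,0],q[:,1],1))
w=(H[...,1]<60)&(H[...,2]>150)&(P[...,1]<-.3)&(P[...,2]>.1); q=P[w]; print('lid edge',q[:,2].max(),np.percentile(q[:,2],[5,50,95]),q[:,0].min(),q[:,0].max(),q[:,1].min())
'''
open('tub.py','w').write(s)
E
python3 tub.py
```

```text
bed [ 0.5561 -0.2402  0.0495] [-1.238e-01 -9.000e-04  9.923e-01] 0.002541004219681522 2958 lean 0.12410821977499016
rim 2625 0.059245063375457756
((0.3720085322856903, 0.3834783434867859), (0.45981428027153015, 1.5778536796569824), 15.634079933166504)
rim rows [0.01085112 0.75915403] [-0.3289383   1.06218906]
0.048 [ 0.3542 -0.237   0.0727] [ 0.7399 -0.2406  0.1208] 0.388677756886028
0.057 [ 0.3551 -0.2345  0.0819] [ 0.7379 -0.2381  0.1297] 0.38583527682856245
0.066 [ 0.3559 -0.2319  0.0911] [ 0.736  -0.2355  0.1385] 0.38299279677109654
ledge d 0.0473709363654891 0.04699887579177971
2471 [ 0.331 -0.33   0.076] [ 0.763 -0.144  0.14 ] [-0.0042382  -0.23521428]
89 [0.006 0.838 0.037] [0.043 0.952 0.05 ] [3.16825849 0.81717432]
lid edge 0.32056903342634024 [0.26336832 0.28964979 0.31427338] 0.30239684391691857 0.7422159086311357 -0.4043611633169697
```

```bash
cat >> h.py <<'E'
BASE=np.array([[0,1,0],[1,0,0],[0,0,-1.]])
TL=.125; TY=-.009; BED=np.array([.5525,-.2375,.0491])
RT=(R.from_euler('z',TY)*R.from_euler('y',-TL))
def pose(p):  # x,y,z,yaw,tilt
    return np.array(p[:3]),R.from_euler('z',p[3])*R.from_euler('y',-p[4])*R.from_matrix(BASE)
def tub(a,b,h,dyaw=0):  # TCP target in bed frame
    p=BED+RT.apply([a,b,h]); return (*p,TY+dyaw,TL)
def now():
    o=bot.get_obs(); return np.array(o['eef_pos']),R.from_quat(o['tool_rot'])
def plan(calls,start=None,dec=3):
    P0,R0=start or now()
    for g,segs in calls:
        p,r=P0,R0; S=[];T=[]
        for n,t in segs:
            q,rq=pose(t) if not isinstance(t[0],np.ndarray) else t
            dv=(r.inv()*rq).as_rotvec()
            for i in range(1,n+1):
                f=i/n; pi=p+(q-p)*f; ri=r*R.from_rotvec(dv*f)
                S.append(np.round(R0.inv().apply(pi-P0)/.25,dec)+0.); T.append(np.round((R0.inv()*ri).as_rotvec()/.5,dec)+0.)
            p,r=q,rq
        assert len(S)==8,len(S)
        S=np.array(S);T=np.array(T)
        st=np.abs(np.diff(np.vstack([np.zeros(3),S]),axis=0)*250); 
        print('g',g,'max',abs(S).max(),abs(T).max(),'step',np.linalg.norm(st,axis=1).max().round(1))
        print(' S',str(S.tolist()).replace(' ','')); print(' T',str(T.tolist()).replace(' ',''))
        P0=P0+R0.apply(S[-1]*.25); R0=R0*R.from_rotvec(T[-1]*.5)
E
python3 - <<'E'
from h import *
r=np.deg2rad
up=(.4045,.146,.10,r(4.7),0); dn=(.4045,.146,.012,r(4.7),0); hi=(.4045,.146,.185,r(4.7),0)
plan([(.6,[(8,(.25,.40,.22,r(42),0))]),(None,[(8,(.33,.28,.2,r(20),0))]),(None,[(6,up),(2,up)]),(None,[(6,dn),(2,dn)])])
E
```

```text
g 0.6 max 0.302 0.88 step 10.5
 S [[-0.038,-0.017,0.005],[-0.076,-0.034,0.011],[-0.113,-0.051,0.016],[-0.151,-0.068,0.021],[-0.189,-0.085,0.026],[-0.227,-0.101,0.032],[-0.264,-0.118,0.037],[-0.302,-0.135,0.042]]
 T [[0.0,0.0,0.11],[-0.001,0.0,0.22],[-0.001,0.0,0.33],[-0.002,0.0,0.44],[-0.002,0.001,0.55],[-0.003,0.001,0.66],[-0.003,0.001,0.77],[-0.004,0.001,0.88]]
g None max 0.571 0.768 step 18.4
 S [[-0.071,-0.01,0.01],[-0.143,-0.021,0.02],[-0.214,-0.031,0.03],[-0.286,-0.042,0.04],[-0.357,-0.052,0.05],[-0.428,-0.063,0.06],[-0.5,-0.073,0.07],[-0.571,-0.084,0.08]]
 T [[0.0,0.0,0.096],[0.0,0.0,0.192],[0.0,0.0,0.288],[0.0,0.0,0.384],[0.0,0.0,0.48],[0.0,0.0,0.576],[0.0,0.0,0.672],[0.0,0.0,0.768]]
g None max 0.606 0.534 step 30.6
 S [[-0.101,0.016,0.067],[-0.202,0.032,0.133],[-0.303,0.049,0.2],[-0.404,0.065,0.267],[-0.505,0.081,0.333],[-0.606,0.097,0.4],[-0.606,0.097,0.4],[-0.606,0.097,0.4]]
 T [[0.0,0.0,0.089],[0.0,0.0,0.178],[0.0,0.0,0.267],[0.0,0.0,0.356],[0.0,0.0,0.445],[0.0,0.0,0.534],[0.0,0.0,0.534],[0.0,0.0,0.534]]
g None max 0.352 0.0 step 14.8
 S [[0.0,0.0,0.059],[0.0,0.0,0.117],[0.0,0.0,0.176],[0.0,0.0,0.235],[0.0,0.0,0.293],[0.0,0.0,0.352],[0.0,0.0,0.352],[0.0,0.0,0.352]]
 T [[0.0,0.0,0.0],[0.0,0.0,0.0],[0.0,0.0,0.0],[0.0,0.0,0.0],[0.0,0.0,0.0],[0.0,0.0,0.0],[0.0,0.0,0.0],[0.0,0.0,0.0]]
```

Call:
drive_tool(
  slide=[
    [-0.04, -0.02, 0.005],
    [-0.08, -0.03, 0.01],
    [-0.11, -0.05, 0.016],
    [-0.15, -0.07, 0.02],
    [-0.19, -0.085, 0.026],
    [-0.23, -0.1, 0.032],
    [-0.264, -0.118, 0.037],
    [-0.302, -0.135, 0.042],
  ],
  rotation=[
    [0, 0, 0.11],
    [0, 0, 0.22],
    [0, 0, 0.33],
    [0, 0, 0.44],
    [0, 0, 0.55],
    [0, 0, 0.66],
    [0, 0, 0.77],
    [0, 0, 0.88],
  ],
  gripper=0.6,
)

```text
clock: 1.1
eef_pos: [0.2506, 0.4001, 0.2207]
tool_rot: [0.408, 0.913, 0.0, -0.0]
ft_force: [-0.0, -0.2, -0.6]
grip_width: 0.0513
grasp_force: 0.0
```

Call:
drive_tool(
  slide=[
    [-0.07, -0.01, 0.01],
    [-0.14, -0.02, 0.02],
    [-0.21, -0.03, 0.03],
    [-0.29, -0.04, 0.04],
    [-0.36, -0.05, 0.05],
    [-0.43, -0.063, 0.06],
    [-0.5, -0.073, 0.07],
    [-0.571, -0.084, 0.08],
  ],
  rotation=[
    [0, 0, 0.1],
    [0, 0, 0.2],
    [0, 0, 0.3],
    [0, 0, 0.4],
    [0, 0, 0.5],
    [0, 0, 0.6],
    [0, 0, 0.7],
    [0, 0, 0.768],
  ],
)

```text
clock: 2.1
eef_pos: [0.3307, 0.2792, 0.2007]
tool_rot: [0.575, 0.818, 0.0, 0.0]
ft_force: [0.3, -0.9, 0.8]
grip_width: 0.0514
grasp_force: 0.0
```

Call:
drive_tool(
  slide=[
    [-0.1, 0.016, 0.067],
    [-0.2, 0.032, 0.133],
    [-0.3, 0.05, 0.2],
    [-0.4, 0.065, 0.267],
    [-0.5, 0.08, 0.333],
    [-0.606, 0.097, 0.4],
    [-0.606, 0.097, 0.4],
    [-0.606, 0.097, 0.4],
  ],
  rotation=[
    [0, 0, 0.09],
    [0, 0, 0.18],
    [0, 0, 0.27],
    [0, 0, 0.36],
    [0, 0, 0.45],
    [0, 0, 0.534],
    [0, 0, 0.534],
    [0, 0, 0.534],
  ],
)

```text
clock: 3.1
eef_pos: [0.4048, 0.1463, 0.1011]
tool_rot: [0.678, 0.735, 0.0, -0.0]
ft_force: [-0.0, 0.3, 0.6]
grip_width: 0.0513
grasp_force: 0.0
```

```bash
cat >> h.py <<'E'
def chain(calls,start=None):
    """calls: list of targets; prints the end-of-call shift and turn only"""
    P0,R0=start or now()
    for t in calls:
        q,rq=pose(t); S=np.round(R0.inv().apply(q-P0)/.25,3)+0.; T=np.round((R0.inv()*rq).as_rotvec()/.5,3)+0.
        print('S',S.tolist(),'T',T.tolist(),'mm',(np.linalg.norm(S)*250).round())
        P0=P0+R0.apply(S*.25); R0=R0*R.from_rotvec(T*.5)
E
python3 - <<'E'
from h import *
r=np.deg2rad
x,y,w=.4045,.146,r(4.7)
chain([(x,y,.012,w,0),(x,y,.19,w,0),(.4,-.05,.19,0,TL/2),tub(-.147,0,.12),tub(-.147,0,.014),tub(-.147,0,.12)])
E
```

```text
S [-0.001, -0.001, 0.356] T [0.0, -0.001, -0.002] mm 89.0
S [0.0, 0.0, -0.712] T [0.0, 0.0, 0.0] mm 178.0
S [-0.78, -0.082, 0.0] T [-0.125, -0.005, 0.164] mm 196.0
S [-0.744, -0.044, 0.159] T [-0.125, -0.002, 0.018] mm 191.0
S [0.0, 0.0, 0.424] T [0.0, 0.0, 0.0] mm 106.0
S [0.0, 0.0, -0.424] T [0.0, 0.0, 0.0] mm 106.0
```

Call:
drive_tool(
  slide=[
    [0, 0, 0.06],
    [0, 0, 0.12],
    [0, 0, 0.18],
    [0, 0, 0.24],
    [0, 0, 0.3],
    [0, 0, 0.356],
    [0, 0, 0.356],
    [0, 0, 0.356],
  ],
  rotation=[
    [0, 0, 0],
    [0, 0, 0],
    [0, 0, 0],
    [0, 0, 0],
    [0, 0, 0],
    [0, 0, 0],
    [0, 0, 0],
    [0, 0, 0],
  ],
)

```text
clock: 4.1
eef_pos: [0.4052, 0.147, 0.0126]
tool_rot: [0.677, 0.736, 0.001, 0.0]
ft_force: [1.1, -0.6, 0.4]
grip_width: 0.051
grasp_force: 0.0
```

Call:
drive_tool(
  slide=[
    [0, 0, 0],
    [0, 0, 0],
    [0, 0, 0],
    [0, 0, 0],
    [0, 0, -0.1],
    [0, 0, -0.3],
    [0, 0, -0.5],
    [0, 0, -0.7],
  ],
  rotation=[
    [0, 0, 0],
    [0, 0, 0],
    [0, 0, 0],
    [0, 0, 0],
    [0, 0, 0],
    [0, 0, 0],
    [0, 0, 0],
    [0, 0, 0],
  ],
  gripper=0,
)

```text
clock: 5.1
eef_pos: [0.4041, 0.1461, 0.1879]
tool_rot: [0.678, 0.735, -0.0, -0.0]
ft_force: [-0.0, 0.4, -1.9]
grip_width: 0.0129
grasp_force: 58.6
```

Call:
drive_tool(
  slide=[
    [-0.12, -0.01, 0],
    [-0.24, -0.02, 0],
    [-0.36, -0.03, 0],
    [-0.48, -0.04, 0],
    [-0.6, -0.06, 0],
    [-0.7, -0.07, 0],
    [-0.78, -0.08, 0],
    [-0.78, -0.082, 0],
  ],
  rotation=[
    [-0.02, 0, 0.02],
    [-0.04, 0, 0.04],
    [-0.06, 0, 0.07],
    [-0.08, 0, 0.1],
    [-0.1, 0, 0.13],
    [-0.115, 0, 0.15],
    [-0.125, -0.005, 0.164],
    [-0.125, -0.005, 0.164],
  ],
)

```text
clock: 6.1
eef_pos: [0.3996, -0.0505, 0.1864]
tool_rot: [0.708, 0.706, 0.022, 0.022]
ft_force: [-0.4, -0.1, -2.4]
grip_width: 0.0135
grasp_force: 58.7
```

Call:
drive_tool(
  slide=[
    [-0.12, -0.01, 0.02],
    [-0.24, -0.02, 0.04],
    [-0.36, -0.03, 0.06],
    [-0.48, -0.03, 0.08],
    [-0.6, -0.04, 0.1],
    [-0.7, -0.044, 0.14],
    [-0.744, -0.044, 0.159],
    [-0.744, -0.044, 0.159],
  ],
  rotation=[
    [-0.02, 0, 0],
    [-0.04, 0, 0],
    [-0.06, 0, 0.01],
    [-0.08, 0, 0.01],
    [-0.1, 0, 0.01],
    [-0.115, 0, 0.02],
    [-0.125, 0, 0.018],
    [-0.125, 0, 0.018],
  ],
)

```text
clock: 7.1
eef_pos: [0.3915, -0.2352, 0.1459]
tool_rot: [0.709, 0.702, 0.044, 0.043]
ft_force: [-0.1, 0.4, -1.4]
grip_width: 0.0131
grasp_force: 58.6
```

Run:
```python
from h import *
p,r=now(); print(RT.inv().apply(p-BED), r.as_matrix().round(3).tolist())
chain([tub(-.147,0,.016),tub(-.147,0,.09)])
c=cam('top'); P=cloud(c)
for m in chocks(c,P):
    q=P[m]; print(len(q),q.mean(0).round(3))
save(c,'t1.png',(385,125,530,300),3)
```

```text
[-0.14769766  0.00085865  0.11608738] [[0.009, 0.992, 0.124], [1.0, -0.01, 0.001], [0.002, 0.124, -0.992]]
S [-0.004, 0.003, 0.4] T [-0.002, -0.004, -0.001] mm 100.0
S [0.0, 0.0, -0.296] T [0.0, 0.0, 0.0] mm 74.0
166 [0.61  0.151 0.042]
152 [0.504 0.148 0.043]
34 [ 0.387 -0.216  0.18 ]
```

Call:
drive_tool(
  slide=[
    [0, 0, 0.08],
    [0, 0, 0.16],
    [0, 0, 0.24],
    [-0.004, 0.003, 0.32],
    [-0.004, 0.003, 0.37],
    [-0.004, 0.003, 0.39],
    [-0.004, 0.003, 0.405],
    [-0.004, 0.003, 0.405],
  ],
  rotation=[
    [0, 0, 0],
    [0, 0, 0],
    [0, 0, 0],
    [0, 0, 0],
    [0, 0, 0],
    [0, 0, 0],
    [0, 0, 0],
    [0, 0, 0],
  ],
)

```text
clock: 8.15
eef_pos: [0.4053, -0.2367, 0.0463]
tool_rot: [0.709, 0.703, 0.044, 0.044]
ft_force: [0.6, -0.4, -0.7]
grip_width: 0.0133
grasp_force: 58.6
```

Call:
drive_tool(
  slide=[
    [0, 0, 0.004],
    [0, 0, 0.008],
    [0, 0, 0.012],
    [0, 0, 0.016],
    [0, 0, 0.016],
    [0, 0, 0.016],
    [0, 0, 0.016],
    [0, 0, 0.016],
  ],
  rotation=[
    [0, 0, 0],
    [0, 0, 0],
    [0, 0, 0],
    [0, 0, 0],
    [0, 0, 0],
    [0, 0, 0],
    [0, 0, 0],
    [0, 0, 0],
  ],
)

```text
clock: 9.15
eef_pos: [0.4056, -0.2368, 0.0431]
tool_rot: [0.709, 0.702, 0.044, 0.044]
ft_force: [-4.0, 1.4, 9.4]
grip_width: 0.0134
grasp_force: 60.1
```

Call:
drive_tool(
  slide=[
    [0, 0, 0],
    [0, 0, 0],
    [0, 0, 0],
    [0, 0, -0.04],
    [0, 0, -0.12],
    [0, 0, -0.2],
    [0, 0, -0.28],
    [0, 0, -0.36],
  ],
  rotation=[
    [0, 0, 0],
    [0, 0, 0],
    [0, 0, 0],
    [0, 0, 0],
    [0, 0, 0],
    [0, 0, 0],
    [0, 0, 0],
    [0, 0, 0],
  ],
  gripper=0.38,
)

```text
clock: 10.15
eef_pos: [0.3936, -0.2365, 0.132]
tool_rot: [0.709, 0.702, 0.044, 0.044]
ft_force: [0.0, -0.1, -0.2]
grip_width: 0.0324
grasp_force: 0.0
```

Run:
```python
from h import *
r=np.deg2rad
x,y,w=.5045,.1475,r(8.1)
chain([(.43,-.06,.2,0,TL/2),(x,y-.03,.14,w,0),(x,y,.012,w,0),(x,y,.19,w,0),(.5,-.05,.2,0,TL/2),tub(-.038,0,.11),tub(-.038,0,.013)])
```

```text
S [0.708, 0.172, -0.252] T [0.122, 0.0, -0.019] mm 193.0
S [0.71, 0.282, 0.258] T [0.125, 0.009, -0.282] mm 202.0
S [0.118, 0.017, 0.512] T [0.0, 0.0, 0.0] mm 131.0
S [0.0, 0.0, -0.712] T [0.0, 0.0, 0.0] mm 178.0
S [-0.779, -0.129, -0.04] T [-0.124, -0.009, 0.282] mm 198.0
S [-0.748, -0.007, 0.186] T [-0.126, -0.002, 0.018] mm 193.0
S [0.0, 0.0, 0.388] T [0.0, 0.0, 0.0] mm 97.0
```

Call:
drive_tool(
  slide=[
    [0, 0, -0.1],
    [0.05, 0.02, -0.2],
    [0.17, 0.05, -0.25],
    [0.3, 0.08, -0.252],
    [0.43, 0.11, -0.252],
    [0.56, 0.14, -0.252],
    [0.66, 0.16, -0.252],
    [0.708, 0.172, -0.252],
  ],
  rotation=[
    [0, 0, 0],
    [0, 0, 0],
    [0.03, 0, 0],
    [0.05, 0, 0],
    [0.08, 0, -0.01],
    [0.1, 0, -0.01],
    [0.122, 0, -0.019],
    [0.122, 0, -0.019],
  ],
  gripper=0.6,
)

```text
clock: 11.15
eef_pos: [0.4306, -0.0591, 0.1994]
tool_rot: [0.706, 0.707, 0.022, 0.022]
ft_force: [0.2, -1.1, -0.5]
grip_width: 0.0513
grasp_force: 0.0
```

Call:
drive_tool(
  slide=[
    [0.12, 0.05, 0.02],
    [0.24, 0.1, 0.05],
    [0.36, 0.15, 0.1],
    [0.48, 0.2, 0.15],
    [0.6, 0.25, 0.2],
    [0.68, 0.27, 0.24],
    [0.71, 0.282, 0.258],
    [0.71, 0.282, 0.258],
  ],
  rotation=[
    [0.02, 0, -0.05],
    [0.04, 0, -0.1],
    [0.06, 0, -0.15],
    [0.08, 0, -0.2],
    [0.1, 0, -0.25],
    [0.125, 0.009, -0.282],
    [0.125, 0.009, -0.282],
    [0.125, 0.009, -0.282],
  ],
)

```text
clock: 12.15
eef_pos: [0.5048, 0.1171, 0.1392]
tool_rot: [0.655, 0.755, -0.0, 0.0]
ft_force: [0.4, 0.0, 1.0]
grip_width: 0.0516
grasp_force: 0.0
```

Run:
```python
from h import *
r=np.deg2rad
c=cam('top'); P=cloud(c)
for m in chocks(c,P):
    q=P[m]; t=q if q[:,1].mean()<-.1 else q[q[:,2]>.036]; R_=cv2.minAreaRect(t[:,:2].astype(np.float32)); print(len(q),np.median(t,0).round(4),R_, RT.inv().apply(np.array(np.median(t,0))-BED).round(4))
x,y,w=.5045,.1475,r(8.1)
chain([(x,y,.012,w,0)])
```

```text
148 [0.6111 0.1557 0.0435] ((0.6114581823348999, 0.1527559906244278), (0.10386969149112701, 0.013574863784015179), 84.57770538330078) [ 0.054   0.3937 -0.0124]
S [0.122, 0.015, 0.51] T [0.002, 0.001, -0.001] mm 131.0
```

Call:
drive_tool(
  slide=[
    [0.06, 0.01, 0.06],
    [0.122, 0.015, 0.14],
    [0.122, 0.015, 0.24],
    [0.122, 0.015, 0.34],
    [0.122, 0.015, 0.42],
    [0.122, 0.015, 0.48],
    [0.122, 0.015, 0.51],
    [0.122, 0.015, 0.51],
  ],
  rotation=[
    [0, 0, 0],
    [0, 0, 0],
    [0, 0, 0],
    [0, 0, 0],
    [0, 0, 0],
    [0, 0, 0],
    [0, 0, 0],
    [0, 0, 0],
  ],
)

```text
clock: 13.2
eef_pos: [0.5046, 0.1482, 0.0118]
tool_rot: [0.655, 0.755, 0.0, 0.0]
ft_force: [-0.0, 1.3, 0.8]
grip_width: 0.0513
grasp_force: 0.0
```

Call:
drive_tool(
  slide=[
    [0, 0, 0],
    [0, 0, 0],
    [0, 0, 0],
    [0, 0, 0],
    [0, 0, -0.1],
    [0, 0, -0.3],
    [0, 0, -0.5],
    [0, 0, -0.712],
  ],
  rotation=[
    [0, 0, 0],
    [0, 0, 0],
    [0, 0, 0],
    [0, 0, 0],
    [0, 0, 0],
    [0, 0, 0],
    [0, 0, 0],
    [0, 0, 0],
  ],
  gripper=0,
)

```text
clock: 14.2
eef_pos: [0.5037, 0.148, 0.1909]
tool_rot: [0.655, 0.755, -0.0, 0.0]
ft_force: [0.7, -0.3, -1.3]
grip_width: 0.013
grasp_force: 58.7
```

Call:
drive_tool(
  slide=[
    [-0.12, -0.02, 0],
    [-0.24, -0.04, 0],
    [-0.36, -0.06, -0.02],
    [-0.48, -0.08, -0.03],
    [-0.6, -0.1, -0.04],
    [-0.7, -0.12, -0.04],
    [-0.779, -0.129, -0.04],
    [-0.779, -0.129, -0.04],
  ],
  rotation=[
    [-0.02, 0, 0.04],
    [-0.04, 0, 0.08],
    [-0.06, 0, 0.12],
    [-0.08, 0, 0.16],
    [-0.1, 0, 0.2],
    [-0.124, -0.009, 0.25],
    [-0.124, -0.009, 0.282],
    [-0.124, -0.009, 0.282],
  ],
)

```text
clock: 15.2
eef_pos: [0.4995, -0.0502, 0.1995]
tool_rot: [0.707, 0.706, 0.022, 0.022]
ft_force: [0.8, 0.2, -2.0]
grip_width: 0.0134
grasp_force: 58.8
```

Call:
drive_tool(
  slide=[
    [-0.12, 0, 0.02],
    [-0.24, 0, 0.04],
    [-0.36, 0, 0.06],
    [-0.48, 0, 0.08],
    [-0.6, -0.007, 0.12],
    [-0.7, -0.007, 0.16],
    [-0.748, -0.007, 0.186],
    [-0.748, -0.007, 0.186],
  ],
  rotation=[
    [-0.02, 0, 0],
    [-0.04, 0, 0],
    [-0.06, 0, 0.01],
    [-0.08, 0, 0.01],
    [-0.1, 0, 0.01],
    [-0.115, 0, 0.018],
    [-0.126, 0, 0.018],
    [-0.126, 0, 0.018],
  ],
)

```text
clock: 16.2
eef_pos: [0.5009, -0.2357, 0.1526]
tool_rot: [0.709, 0.703, 0.045, 0.044]
ft_force: [-0.0, 0.3, -0.2]
grip_width: 0.0132
grasp_force: 58.7
```

Run:
```python
from h import *
chain([tub(-.038,0,.0125),tub(-.038,0,.11)])
p,r=now();print(RT.inv().apply(p-BED))
```

```text
S [-0.006, 0.001, 0.387] T [0.0, -0.004, 0.0] mm 97.0
S [0.0, 0.0, -0.39] T [0.0, 0.0, 0.0] mm 98.0
[-0.03832932  0.00132753  0.10916159]
```

Lower, release, and lift, all in one chain, then go for the third chock.

Call:
drive_tool(
  slide=[
    [-0.006, 0, 0.08],
    [-0.006, 0, 0.16],
    [-0.006, 0, 0.24],
    [-0.006, 0, 0.31],
    [-0.006, 0, 0.35],
    [-0.006, 0, 0.37],
    [-0.006, 0, 0.385],
    [-0.006, 0, 0.387],
  ],
  rotation=[
    [0, 0, 0],
    [0, 0, 0],
    [0, 0, 0],
    [0, 0, 0],
    [0, 0, 0],
    [0, 0, 0],
    [0, 0, 0],
    [0, 0, 0],
  ],
)

```text
clock: 17.2
eef_pos: [0.5138, -0.2377, 0.0578]
tool_rot: [0.709, 0.703, 0.045, 0.045]
ft_force: [-0.5, 0.1, -0.1]
grip_width: 0.0129
grasp_force: 58.7
```

Call:
drive_tool(
  slide=[
    [0, 0, 0],
    [0, 0, 0],
    [0, 0, 0],
    [0, 0, -0.04],
    [0, 0, -0.12],
    [0, 0, -0.22],
    [0, 0, -0.32],
    [0, 0, -0.39],
  ],
  rotation=[
    [0, 0, 0],
    [0, 0, 0],
    [0, 0, 0],
    [0, 0, 0],
    [0, 0, 0],
    [0, 0, 0],
    [0, 0, 0],
    [0, 0, 0],
  ],
  gripper=0.38,
)

```text
clock: 18.2
eef_pos: [0.5017, -0.238, 0.1565]
tool_rot: [0.709, 0.703, 0.045, 0.046]
ft_force: [0.3, 1.0, -0.5]
grip_width: 0.0322
grasp_force: 0.0
```

Run:
```python
from h import *
r=np.deg2rad
x,y,w=.611,.1505,r(-5.6)
chain([(.55,-.05,.2,0,TL/2),(x,y-.02,.14,w,0),(x,y,.012,w,0),(x,y,.19,w,0),(.61,-.05,.22,0,TL/2),tub(.071,0,.11),tub(.071,0,.0125)])
```

```text
S [0.753, 0.208, -0.149] T [0.132, 0.002, -0.017] mm 199.0
S [0.722, 0.228, 0.255] T [0.125, -0.006, 0.195] mm 200.0
S [0.08, -0.008, 0.512] T [0.0, 0.0, 0.0] mm 130.0
S [0.0, 0.0, -0.712] T [0.0, 0.0, 0.0] mm 178.0
S [-0.799, 0.075, -0.12] T [-0.125, 0.006, -0.195] mm 203.0
S [-0.751, -0.017, 0.211] T [-0.125, -0.002, 0.018] mm 195.0
S [0.0, 0.0, 0.39] T [0.0, 0.0, 0.0] mm 98.0
```

Call:
drive_tool(
  slide=[
    [0.03, 0, -0.1],
    [0.13, 0.03, -0.149],
    [0.26, 0.07, -0.149],
    [0.39, 0.1, -0.149],
    [0.52, 0.14, -0.149],
    [0.65, 0.18, -0.149],
    [0.753, 0.208, -0.149],
    [0.753, 0.208, -0.149],
  ],
  rotation=[
    [0, 0, 0],
    [0.02, 0, 0],
    [0.04, 0, 0],
    [0.06, 0, 0],
    [0.08, 0, -0.01],
    [0.11, 0, -0.017],
    [0.132, 0.002, -0.017],
    [0.132, 0.002, -0.017],
  ],
  gripper=0.6,
)

```text
clock: 19.2
eef_pos: [0.5504, -0.0482, 0.1987]
tool_rot: [0.706, 0.708, 0.022, 0.021]
ft_force: [0.3, -0.8, 0.5]
grip_width: 0.0512
grasp_force: 0.0
```

Call:
drive_tool(
  slide=[
    [0.12, 0.04, 0.02],
    [0.24, 0.08, 0.05],
    [0.36, 0.12, 0.1],
    [0.48, 0.16, 0.15],
    [0.6, 0.19, 0.2],
    [0.7, 0.22, 0.24],
    [0.722, 0.228, 0.255],
    [0.722, 0.228, 0.255],
  ],
  rotation=[
    [0.02, 0, 0.03],
    [0.04, 0, 0.06],
    [0.06, 0, 0.1],
    [0.08, 0, 0.13],
    [0.1, 0, 0.17],
    [0.125, -0.006, 0.195],
    [0.125, -0.006, 0.195],
    [0.125, -0.006, 0.195],
  ],
)

```text
clock: 20.2
eef_pos: [0.6102, 0.1299, 0.1379]
tool_rot: [0.741, 0.672, -0.001, -0.001]
ft_force: [0.3, -0.8, -0.1]
grip_width: 0.0515
grasp_force: 0.0
```

Call:
drive_tool(
  slide=[
    [0.04, 0, 0.06],
    [0.08, -0.008, 0.14],
    [0.08, -0.008, 0.24],
    [0.08, -0.008, 0.34],
    [0.08, -0.008, 0.42],
    [0.08, -0.008, 0.48],
    [0.08, -0.008, 0.512],
    [0.08, -0.008, 0.512],
  ],
  rotation=[
    [0, 0, 0],
    [0, 0, 0],
    [0, 0, 0],
    [0, 0, 0],
    [0, 0, 0],
    [0, 0, 0],
    [0, 0, 0],
    [0, 0, 0],
  ],
)

```text
clock: 21.2
eef_pos: [0.6099, 0.1508, 0.0096]
tool_rot: [0.741, 0.672, -0.001, -0.001]
ft_force: [-0.5, -0.4, -1.0]
grip_width: 0.0512
grasp_force: 0.0
```

Call:
drive_tool(
  slide=[
    [0, 0, 0],
    [0, 0, 0],
    [0, 0, 0],
    [0, 0, 0],
    [0, 0, -0.1],
    [0, 0, -0.3],
    [0, 0, -0.5],
    [0, 0, -0.712],
  ],
  rotation=[
    [0, 0, 0],
    [0, 0, 0],
    [0, 0, 0],
    [0, 0, 0],
    [0, 0, 0],
    [0, 0, 0],
    [0, 0, 0],
    [0, 0, 0],
  ],
  gripper=0,
)

```text
clock: 22.2
eef_pos: [0.6097, 0.1506, 0.1885]
tool_rot: [0.741, 0.672, -0.001, -0.002]
ft_force: [0.8, 1.0, -1.9]
grip_width: 0.0134
grasp_force: 58.6
```

Call:
drive_tool(
  slide=[
    [-0.12, 0.01, -0.02],
    [-0.24, 0.02, -0.04],
    [-0.36, 0.03, -0.06],
    [-0.48, 0.04, -0.08],
    [-0.6, 0.05, -0.1],
    [-0.72, 0.07, -0.12],
    [-0.799, 0.075, -0.12],
    [-0.799, 0.075, -0.12],
  ],
  rotation=[
    [-0.02, 0, -0.03],
    [-0.04, 0, -0.06],
    [-0.06, 0, -0.1],
    [-0.08, 0, -0.13],
    [-0.1, 0, -0.17],
    [-0.125, 0.006, -0.195],
    [-0.125, 0.006, -0.195],
    [-0.125, 0.006, -0.195],
  ],
)

```text
clock: 23.2
eef_pos: [0.6093, -0.051, 0.2171]
tool_rot: [0.708, 0.706, 0.021, 0.02]
ft_force: [0.1, 0.3, -1.4]
grip_width: 0.0132
grasp_force: 58.7
```

Call:
drive_tool(
  slide=[
    [-0.12, 0, 0.02],
    [-0.24, 0, 0.04],
    [-0.36, 0, 0.06],
    [-0.48, -0.01, 0.08],
    [-0.6, -0.017, 0.12],
    [-0.7, -0.017, 0.18],
    [-0.751, -0.017, 0.211],
    [-0.751, -0.017, 0.211],
  ],
  rotation=[
    [-0.02, 0, 0],
    [-0.04, 0, 0],
    [-0.06, 0, 0.01],
    [-0.08, 0, 0.01],
    [-0.1, 0, 0.01],
    [-0.115, 0, 0.018],
    [-0.125, 0, 0.018],
    [-0.125, 0, 0.018],
  ],
)

```text
clock: 24.2
eef_pos: [0.6083, -0.237, 0.1634]
tool_rot: [0.709, 0.703, 0.044, 0.042]
ft_force: [-0.0, 0.0, -1.8]
grip_width: 0.0131
grasp_force: 58.6
```

Run:
```python
from h import *
chain([tub(.071,0,.0125),tub(.071,0,.11)])
p,r=now();print(RT.inv().apply(p-BED))
```

```text
S [-0.005, 0.007, 0.376] T [-0.008, -0.007, -0.001] mm 94.0
S [0.0, 0.0, -0.39] T [0.0, 0.0, 0.0] mm 98.0
[0.06958441 0.0009526  0.10644026]
```

Call:
drive_tool(
  slide=[
    [-0.005, 0.007, 0.08],
    [-0.005, 0.007, 0.16],
    [-0.005, 0.007, 0.24],
    [-0.005, 0.007, 0.31],
    [-0.005, 0.007, 0.35],
    [-0.005, 0.007, 0.37],
    [-0.005, 0.007, 0.384],
    [-0.005, 0.007, 0.384],
  ],
  rotation=[
    [-0.008, -0.007, 0],
    [-0.008, -0.007, 0],
    [-0.008, -0.007, 0],
    [-0.008, -0.007, 0],
    [-0.008, -0.007, 0],
    [-0.008, -0.007, 0],
    [-0.008, -0.007, 0],
    [-0.008, -0.007, 0],
  ],
)

```text
clock: 25.2
eef_pos: [0.6224, -0.2389, 0.0699]
tool_rot: [0.709, 0.702, 0.044, 0.046]
ft_force: [-0.6, 0.5, -1.3]
grip_width: 0.0131
grasp_force: 58.6
```

Call:
drive_tool(
  slide=[
    [0, 0, 0],
    [0, 0, 0],
    [0, 0, 0],
    [0, 0, -0.04],
    [0, 0, -0.12],
    [0, 0, -0.22],
    [0, 0, -0.32],
    [0, 0, -0.39],
  ],
  rotation=[
    [0, 0, 0],
    [0, 0, 0],
    [0, 0, 0],
    [0, 0, 0],
    [0, 0, 0],
    [0, 0, 0],
    [0, 0, 0],
    [0, 0, 0],
  ],
  gripper=0.38,
)

```text
clock: 26.2
eef_pos: [0.6104, -0.2388, 0.1686]
tool_rot: [0.709, 0.702, 0.045, 0.047]
ft_force: [-0.6, 0.2, -1.2]
grip_width: 0.0329
grasp_force: 0.0
```

Call:
drive_tool(
  slide=[
    [0.03, -0.05, -0.1],
    [0.13, -0.12, -0.15],
    [0.26, -0.2, -0.15],
    [0.39, -0.28, -0.15],
    [0.52, -0.36, -0.15],
    [0.65, -0.44, -0.15],
    [0.78, -0.5, -0.15],
    [0.9, -0.55, -0.15],
  ],
  rotation=[
    [0, 0, 0],
    [0.02, 0, 0],
    [0.04, 0, 0],
    [0.06, 0, 0],
    [0.08, 0, 0],
    [0.11, 0, 0],
    [0.132, 0, 0],
    [0.132, 0, 0],
  ],
  gripper=0.85,
)

```text
clock: 27.2
eef_pos: [0.4704, -0.0111, 0.1861]
tool_rot: [0.71, 0.704, 0.021, 0.022]
ft_force: [0.9, 0.0, 0.5]
grip_width: 0.0727
grasp_force: 0.0
```

```bash
cat > look.py <<'E'
import sys
from h import *
c=cam('top'); P=cloud(c); H=hsv(c)
Q=RT.inv().apply((P-BED).reshape(-1,3)).reshape(P.shape)
m=(H[...,0]>4)&(H[...,0]<20)&(H[...,1]>150)&(H[...,2]>40)&(abs(Q[...,0])<.19)&(abs(Q[...,1])<.075)
for k in comps(m,20):
    q=Q[k]; t=q[q[:,2]>.038]; print('tub chock',len(q),len(t),q.min(0).round(3),q.max(0).round(3),np.median(t,0).round(4),cv2.minAreaRect(t[:,:2].astype(np.float32)))
for m in cans(c,P):
    q=P[m]; r=cv2.minAreaRect(q[:,:2].astype(np.float32)); print('can',len(q),np.array(r[0]).round(4),np.array(r[1]).round(3),round(r[2],1),q[:,2].max().round(4))
if len(sys.argv)>1: save(c,sys.argv[1],(180,125,530,300),2)
E
python3 look.py t3.png
```

```text
tub chock 174 131 [ 0.067 -0.057 -0.002] [0.101 0.053 0.048] [ 0.0732 -0.0003  0.0435] ((0.07439299672842026, -0.0001348257064819336), (0.10651826858520508, 0.009258466772735119), 89.56939697265625)
tub chock 200 167 [-0.042 -0.055  0.005] [-0.007  0.054  0.05 ] [-0.0353 -0.0003  0.0433] ((-0.035359978675842285, -0.00042314082384109497), (0.10691201686859131, 0.013100427575409412), 89.50689697265625)
tub chock 189 139 [-0.152 -0.055 -0.   ] [-0.119  0.04   0.049] [-0.1444 -0.0046  0.0435] ((-0.14468546211719513, -0.006122533231973648), (0.09237943589687347, 0.014016999863088131), 89.56049346923828)
can 296 [0.6028 0.3177] [0.102 0.035] 89.2 0.0509
can 364 [0.4962 0.314 ] [0.1   0.042] 79.0 0.0511
can 353 [0.3842 0.3259] [0.1   0.042] 81.6 0.0502
```

View pics/t3.png

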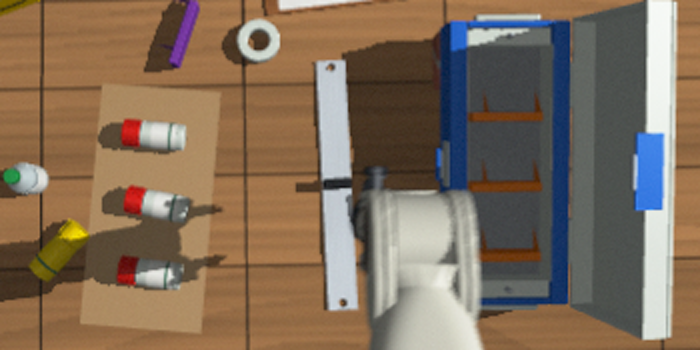

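The top view shows all three chocks standing across the bed, feet uphill, at x of about -145, -36 and 73 mm. The cans are untouched at crop pixels (150,135), (155,204) and (150,272). Next is the nearest can, into the low slot.

```bash
cat > canplan.py <<'E'
from h import *
import sys
x,y,w,a,xm=map(float,sys.argv[1:6]); w=np.deg2rad(w)
chain([(xm,.15,.17,0,0),(x,y,.10,w,0),(x,y,.004,w,0),(x,y,.20,w,0),(xm,.13,.20,0,0),(xm,-.06,.21,0,TL/2),tub(a,0,.11),tub(a,0,.0045),tub(a,0,.115),(xm,-.03,.2,0,0)])
E
python3 canplan.py .385 .3257 -8.3 -.092 .42
```

```text
S [0.632, -0.201, 0.052] T [0.118, -0.002, -0.013] mm 166.0
S [0.703, -0.14, 0.28] T [0.0, 0.0, 0.29] mm 192.0
S [0.0, 0.0, 0.384] T [0.0, 0.0, 0.0] mm 96.0
S [0.0, 0.0, -0.784] T [0.0, 0.0, 0.0] mm 196.0
S [-0.755, 0.252, 0.0] T [0.0, 0.0, -0.29] mm 199.0
S [-0.76, 0.0, -0.04] T [-0.125, 0.0, 0.0] mm 190.0
S [-0.706, 0.093, 0.259] T [-0.125, -0.002, 0.018] mm 189.0
S [0.0, 0.0, 0.422] T [0.0, 0.0, 0.0] mm 106.0
S [0.0, 0.0, -0.442] T [0.0, 0.0, 0.0] mm 110.0
S [0.825, -0.089, -0.206] T [0.25, 0.001, -0.018] mm 214.0
```

Call:
drive_tool(
  slide=[
    [0.1, -0.03, 0.01],
    [0.2, -0.06, 0.02],
    [0.3, -0.1, 0.03],
    [0.4, -0.13, 0.04],
    [0.5, -0.16, 0.05],
    [0.632, -0.201, 0.052],
    [0.632, -0.201, 0.052],
    [0.632, -0.201, 0.052],
  ],
  rotation=[
    [0.03, 0, 0],
    [0.06, 0, 0],
    [0.09, 0, 0],
    [0.118, 0, -0.013],
    [0.118, 0, -0.013],
    [0.118, -0.002, -0.013],
    [0.118, -0.002, -0.013],
    [0.118, -0.002, -0.013],
  ],
)

```text
clock: 28.25
eef_pos: [0.4231, 0.146, 0.1697]
tool_rot: [0.708, 0.706, -0.0, 0.002]
ft_force: [0.4, 0.4, 0.1]
grip_width: 0.0727
grasp_force: 0.0
```

Call:
drive_tool(
  slide=[
    [0.12, -0.02, 0.04],
    [0.24, -0.05, 0.08],
    [0.36, -0.07, 0.12],
    [0.48, -0.1, 0.16],
    [0.6, -0.12, 0.22],
    [0.703, -0.14, 0.28],
    [0.703, -0.14, 0.28],
    [0.703, -0.14, 0.28],
  ],
  rotation=[
    [0, 0, 0.05],
    [0, 0, 0.1],
    [0, 0, 0.15],
    [0, 0, 0.2],
    [0, 0, 0.25],
    [0, 0, 0.29],
    [0, 0, 0.29],
    [0, 0, 0.29],
  ],
)

```text
clock: 29.25
eef_pos: [0.3892, 0.3209, 0.0991]
tool_rot: [0.758, 0.653, -0.0, 0.002]
ft_force: [0.7, -0.3, -0.3]
grip_width: 0.0726
grasp_force: 0.0
```

Call:
drive_tool(
  slide=[
    [0, 0, 0.08],
    [0, 0, 0.16],
    [0, 0, 0.24],
    [0, 0, 0.31],
    [0, 0, 0.36],
    [0, 0, 0.384],
    [0, 0, 0.384],
    [0, 0, 0.384],
  ],
  rotation=[
    [0, 0, 0],
    [0, 0, 0],
    [0, 0, 0],
    [0, 0, 0],
    [0, 0, 0],
    [0, 0, 0],
    [0, 0, 0],
    [0, 0, 0],
  ],
)

```text
clock: 30.25
eef_pos: [0.3893, 0.322, 0.0035]
tool_rot: [0.757, 0.653, 0.0, 0.002]
ft_force: [0.5, -0.5, -0.3]
grip_width: 0.0726
grasp_force: 0.0
```

Call:
drive_tool(
  slide=[
    [0, 0, 0],
    [0, 0, 0],
    [0, 0, 0],
    [0, 0, 0],
    [0, 0, -0.1],
    [0, 0, -0.32],
    [0, 0, -0.55],
    [0, 0, -0.784],
  ],
  rotation=[
    [0, 0, 0],
    [0, 0, 0],
    [0, 0, 0],
    [0, 0, 0],
    [0, 0, 0],
    [0, 0, 0],
    [0, 0, 0],
    [0, 0, 0],
  ],
  gripper=0,
)

```text
clock: 31.25
eef_pos: [0.3879, 0.3217, 0.1997]
tool_rot: [0.757, 0.653, -0.001, 0.002]
ft_force: [-0.1, 1.0, -2.7]
grip_width: 0.0424
grasp_force: 61.6
```

Call:
drive_tool(
  slide=[
    [-0.12, 0.04, 0],
    [-0.24, 0.08, 0],
    [-0.36, 0.12, 0],
    [-0.48, 0.16, 0],
    [-0.6, 0.2, 0],
    [-0.7, 0.23, 0],
    [-0.755, 0.252, 0],
    [-0.755, 0.252, 0],
  ],
  rotation=[
    [0, 0, -0.05],
    [0, 0, -0.1],
    [0, 0, -0.15],
    [0, 0, -0.2],
    [0, 0, -0.25],
    [0, 0, -0.29],
    [0, 0, -0.29],
    [0, 0, -0.29],
  ],
)

```text
clock: 32.25
eef_pos: [0.4229, 0.1257, 0.1991]
tool_rot: [0.709, 0.705, -0.0, 0.001]
ft_force: [-0.3, 0.9, -3.0]
grip_width: 0.0423
grasp_force: 61.9
```

Call:
drive_tool(
  slide=[
    [-0.12, 0, -0.01],
    [-0.24, 0, -0.02],
    [-0.36, 0, -0.03],
    [-0.48, 0, -0.04],
    [-0.6, -0.01, -0.04],
    [-0.7, -0.01, -0.04],
    [-0.745, -0.01, -0.04],
    [-0.745, -0.01, -0.04],
  ],
  rotation=[
    [-0.02, 0, 0],
    [-0.04, 0, 0],
    [-0.06, 0, 0],
    [-0.08, 0, 0],
    [-0.1, 0, 0],
    [-0.125, 0, 0.004],
    [-0.125, 0, 0.004],
    [-0.125, 0, 0.004],
  ],
)

```text
clock: 33.25
eef_pos: [0.4201, -0.0597, 0.2099]
tool_rot: [0.709, 0.705, 0.022, 0.024]
ft_force: [0.9, 0.5, -2.7]
grip_width: 0.0426
grasp_force: 61.9
```

Call:
drive_tool(
  slide=[
    [-0.12, 0.01, 0.02],
    [-0.24, 0.03, 0.04],
    [-0.36, 0.05, 0.06],
    [-0.48, 0.07, 0.1],
    [-0.6, 0.09, 0.16],
    [-0.68, 0.093, 0.22],
    [-0.706, 0.093, 0.259],
    [-0.706, 0.093, 0.259],
  ],
  rotation=[
    [-0.02, 0, 0],
    [-0.04, 0, 0],
    [-0.06, 0, 0.01],
    [-0.08, 0, 0.01],
    [-0.1, 0, 0.01],
    [-0.115, 0, 0.018],
    [-0.125, 0, 0.018],
    [-0.125, 0, 0.018],
  ],
)

```text
clock: 34.25
eef_pos: [0.446, -0.2356, 0.1463]
tool_rot: [0.71, 0.701, 0.044, 0.044]
ft_force: [-0.0, 0.8, -3.3]
grip_width: 0.0426
grasp_force: 61.8
```

Run:
```python
from h import *
p,r=now();print(RT.inv().apply(p-BED))
chain([tub(-.092,-.004,.0045),tub(-.092,-.004,.115)])
```

```text
[-0.09359985  0.00093544  0.10976597]
S [-0.019, 0.007, 0.421] T [0.0, 0.001, -0.008] mm 105.0
S [-0.001, -0.001, -0.442] T [0.0, 0.0, 0.0] mm 111.0
```

Call:
drive_tool(
  slide=[
    [-0.019, 0.007, 0.1],
    [-0.019, 0.007, 0.2],
    [-0.019, 0.007, 0.28],
    [-0.019, 0.007, 0.34],
    [-0.019, 0.007, 0.38],
    [-0.019, 0.007, 0.4],
    [-0.019, 0.007, 0.417],
    [-0.019, 0.007, 0.421],
  ],
  rotation=[
    [0, 0, -0.008],
    [0, 0, -0.008],
    [0, 0, -0.008],
    [0, 0, -0.008],
    [0, 0, -0.008],
    [0, 0, -0.008],
    [0, 0, -0.008],
    [0, 0, -0.008],
  ],
)

```text
clock: 35.25
eef_pos: [0.4616, -0.242, 0.0433]
tool_rot: [0.709, 0.702, 0.044, 0.046]
ft_force: [0.5, -0.5, -1.9]
grip_width: 0.0422
grasp_force: 61.8
```

Call:
drive_tool(
  slide=[
    [0, 0, 0],
    [0, 0, 0],
    [0, 0, 0],
    [0, 0, 0],
    [0, 0, -0.08],
    [0, 0, -0.2],
    [0, 0, -0.32],
    [0, 0, -0.44],
  ],
  rotation=[
    [0, 0, 0],
    [0, 0, 0],
    [0, 0, 0],
    [0, 0, 0],
    [0, 0, 0],
    [0, 0, 0],
    [0, 0, 0],
    [0, 0, 0],
  ],
  gripper=0.64,
)

```text
clock: 36.25
eef_pos: [0.4473, -0.2415, 0.1533]
tool_rot: [0.709, 0.702, 0.044, 0.046]
ft_force: [0.4, -0.6, 0.0]
grip_width: 0.0546
grasp_force: 0.0
```

Call:
drive_tool(
  slide=[
    [0.03, 0, -0.1],
    [0.13, 0, -0.2],
    [0.26, 0, -0.206],
    [0.39, -0.03, -0.206],
    [0.52, -0.06, -0.206],
    [0.65, -0.08, -0.206],
    [0.78, -0.089, -0.206],
    [0.9, -0.089, -0.206],
  ],
  rotation=[
    [0, 0, 0],
    [0.04, 0, 0],
    [0.08, 0, 0],
    [0.12, 0, 0],
    [0.16, 0, -0.01],
    [0.2, 0, -0.01],
    [0.25, 0, -0.01],
    [0.25, 0, -0.01],
  ],
  gripper=0.85,
)

```text
clock: 37.25
eef_pos: [0.4212, -0.015, 0.2001]
tool_rot: [0.709, 0.705, -0.0, 0.002]
ft_force: [-0.7, 0.0, 0.8]
grip_width: 0.0726
grasp_force: 0.0
```

```bash
python3 look.py t4.png; python3 canplan.py .496 .314 -10.8 .017 .47
```

```text
tub chock 174 133 [ 0.067 -0.057 -0.005] [0.101 0.053 0.049] [ 0.0732 -0.0002  0.0435] ((0.07439801096916199, -7.753074169158936e-05), (0.1054198145866394, 0.009263905696570873), 89.56036376953125)
tub chock 204 169 [-0.043 -0.055  0.006] [-0.007  0.054  0.051] [-0.0353  0.0002  0.0436] ((-0.03531152382493019, -0.00018206611275672913), (0.10619813203811646, 0.013257540762424469), 89.4899673461914)
tub chock 160 118 [-0.152 -0.055  0.008] [-0.118  0.028  0.05 ] [-0.1444 -0.0109  0.0435] ((-0.1447540521621704, -0.012211181223392487), (0.07963115721940994, 0.014033855870366096), 89.61966705322266)
can 297 [0.6028 0.3172] [0.101 0.035] 88.9 0.0496
can 388 [0.4967 0.3143] [0.101 0.042] 78.5 0.0514
S [0.65, 0.195, 0.121] T [0.004, 0.0, -0.004] mm 172.0
S [0.656, 0.104, 0.28] T [0.0, 0.0, 0.377] mm 180.0
S [0.0, 0.0, 0.384] T [0.0, 0.0, 0.0] mm 96.0
S [0.0, 0.0, -0.784] T [0.0, 0.0, 0.0] mm 196.0
S [-0.743, 0.035, 0.0] T [0.0, 0.0, -0.377] mm 186.0
S [-0.76, 0.0, -0.04] T [-0.125, 0.0, 0.0] mm 190.0
S [-0.71, 0.33, 0.219] T [-0.125, -0.002, 0.018] mm 203.0
S [0.0, 0.0, 0.422] T [0.0, 0.0, 0.0] mm 106.0
S [0.0, 0.0, -0.442] T [0.0, 0.0, 0.0] mm 110.0
S [0.827, -0.328, -0.181] T [0.25, 0.001, -0.018] mm 227.0
```

View pics/t4.png

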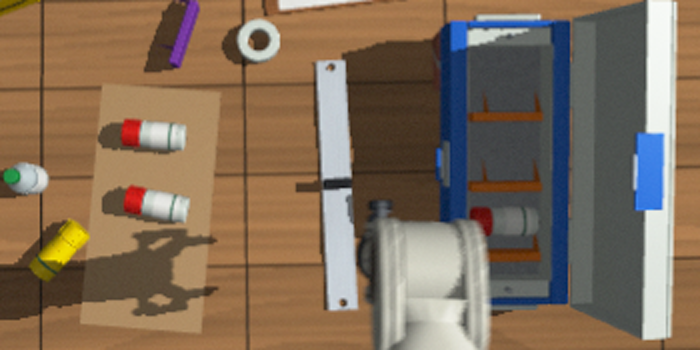

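The first can lies at crop (505,221), 34 px (about 54 mm) uphill of its fin, and it is held. Next is the middle can.

Call:
drive_tool(
  slide=[
    [0.1, 0.03, 0.02],
    [0.2, 0.06, 0.04],
    [0.32, 0.1, 0.06],
    [0.44, 0.13, 0.08],
    [0.55, 0.17, 0.1],
    [0.65, 0.195, 0.121],
    [0.65, 0.195, 0.121],
    [0.65, 0.195, 0.121],
  ],
  rotation=[
    [0, 0, 0],
    [0, 0, 0],
    [0, 0, 0],
    [0, 0, 0],
    [0, 0, 0],
    [0.004, 0, -0.004],
    [0.004, 0, -0.004],
    [0.004, 0, -0.004],
  ],
)

```text
clock: 38.3
eef_pos: [0.4704, 0.1455, 0.1694]
tool_rot: [0.708, 0.706, -0.001, 0.001]
ft_force: [0.2, 0.2, 0.4]
grip_width: 0.0728
grasp_force: 0.0
```

Call:
drive_tool(
  slide=[
    [0.11, 0.02, 0.04],
    [0.22, 0.04, 0.08],
    [0.33, 0.06, 0.12],
    [0.44, 0.08, 0.16],
    [0.55, 0.1, 0.22],
    [0.656, 0.104, 0.28],
    [0.656, 0.104, 0.28],
    [0.656, 0.104, 0.28],
  ],
  rotation=[
    [0, 0, 0.07],
    [0, 0, 0.14],
    [0, 0, 0.21],
    [0, 0, 0.28],
    [0, 0, 0.35],
    [0, 0, 0.38],
    [0, 0, 0.38],
    [0, 0, 0.38],
  ],
)

```text
clock: 39.3
eef_pos: [0.4974, 0.3086, 0.0995]
tool_rot: [0.772, 0.635, -0.001, 0.001]
ft_force: [0.0, -0.2, 1.0]
grip_width: 0.0724
grasp_force: 0.0
```

Call:
drive_tool(
  slide=[
    [0, 0, 0.08],
    [0, 0, 0.16],
    [0, 0, 0.24],
    [0, 0, 0.31],
    [0, 0, 0.36],
    [0, 0, 0.384],
    [0, 0, 0.384],
    [0, 0, 0.384],
  ],
  rotation=[
    [0, 0, 0],
    [0, 0, 0],
    [0, 0, 0],
    [0, 0, 0],
    [0, 0, 0],
    [0, 0, 0],
    [0, 0, 0],
    [0, 0, 0],
  ],
)

```text
clock: 40.3
eef_pos: [0.4977, 0.3098, 0.0037]
tool_rot: [0.772, 0.636, -0.0, 0.001]
ft_force: [0.6, 0.1, 0.3]
grip_width: 0.0725
grasp_force: 0.0
```

Call:
drive_tool(
  slide=[
    [0, 0, 0],
    [0, 0, 0],
    [0, 0, 0],
    [0, 0, 0],
    [0, 0, -0.1],
    [0, 0, -0.32],
    [0, 0, -0.55],
    [0, 0, -0.784],
  ],
  rotation=[
    [0, 0, 0],
    [0, 0, 0],
    [0, 0, 0],
    [0, 0, 0],
    [0, 0, 0],
    [0, 0, 0],
    [0, 0, 0],
    [0, 0, 0],
  ],
  gripper=0,
)

```text
clock: 41.3
eef_pos: [0.4965, 0.3095, 0.1993]
tool_rot: [0.772, 0.636, -0.002, 0.001]
ft_force: [1.4, 1.2, -4.0]
grip_width: 0.0422
grasp_force: 61.6
```

Call:
drive_tool(
  slide=[
    [-0.12, 0.01, 0],
    [-0.24, 0.01, 0],
    [-0.36, 0.02, 0],
    [-0.48, 0.02, 0],
    [-0.6, 0.03, 0],
    [-0.7, 0.035, 0],
    [-0.743, 0.035, 0],
    [-0.743, 0.035, 0],
  ],
  rotation=[
    [0, 0, -0.07],
    [0, 0, -0.14],
    [0, 0, -0.21],
    [0, 0, -0.28],
    [0, 0, -0.35],
    [0, 0, -0.38],
    [0, 0, -0.38],
    [0, 0, -0.38],
  ],
)

```text
clock: 42.3
eef_pos: [0.4699, 0.1257, 0.1991]
tool_rot: [0.709, 0.706, -0.001, 0.001]
ft_force: [0.1, -0.4, -3.0]
grip_width: 0.0425
grasp_force: 61.9
```

Call:
drive_tool(
  slide=[
    [-0.12, 0, -0.01],
    [-0.24, 0, -0.02],
    [-0.36, 0, -0.03],
    [-0.48, 0, -0.04],
    [-0.6, 0, -0.04],
    [-0.7, 0, -0.04],
    [-0.76, 0, -0.04],
    [-0.76, 0, -0.04],
  ],
  rotation=[
    [-0.02, 0, 0],
    [-0.04, 0, 0],
    [-0.06, 0, 0],
    [-0.08, 0, 0],
    [-0.1, 0, 0],
    [-0.125, 0, 0],
    [-0.125, 0, 0],
    [-0.125, 0, 0],
  ],
)

```text
clock: 43.3
eef_pos: [0.4699, -0.0639, 0.2099]
tool_rot: [0.708, 0.705, 0.021, 0.023]
ft_force: [-0.6, 0.1, -2.0]
grip_width: 0.0426
grasp_force: 61.8
```

Call:
drive_tool(
  slide=[
    [-0.12, 0.06, 0.02],
    [-0.24, 0.12, 0.04],
    [-0.36, 0.18, 0.06],
    [-0.48, 0.24, 0.1],
    [-0.6, 0.29, 0.14],
    [-0.68, 0.32, 0.19],
    [-0.71, 0.33, 0.219],
    [-0.71, 0.33, 0.219],
  ],
  rotation=[
    [-0.02, 0, 0],
    [-0.04, 0, 0],
    [-0.06, 0, 0.01],
    [-0.08, 0, 0.01],
    [-0.1, 0, 0.01],
    [-0.115, 0, 0.018],
    [-0.125, 0, 0.018],
    [-0.125, 0, 0.018],
  ],
)

```text
clock: 44.3
eef_pos: [0.5541, -0.241, 0.1598]
tool_rot: [0.71, 0.702, 0.043, 0.044]
ft_force: [0.1, -0.3, -3.2]
grip_width: 0.0424
grasp_force: 61.7
```

Run:
```python
from h import *
p,r=now();print(RT.inv().apply(p-BED))
chain([tub(.0175,-.002,.0045),tub(.0175,-.002,.115)])
```

```text
[ 0.01544291 -0.00344466  0.10959991]
S [0.006, 0.009, 0.42] T [-0.005, 0.001, -0.005] mm 105.0
S [0.0, 0.0, -0.442] T [0.0, 0.0, 0.0] mm 110.0
```

Call:
drive_tool(
  slide=[
    [0.006, 0.009, 0.1],
    [0.006, 0.009, 0.2],
    [0.006, 0.009, 0.28],
    [0.006, 0.009, 0.34],
    [0.006, 0.009, 0.38],
    [0.006, 0.009, 0.4],
    [0.006, 0.009, 0.416],
    [0.006, 0.009, 0.42],
  ],
  rotation=[
    [-0.005, 0, -0.005],
    [-0.005, 0, -0.005],
    [-0.005, 0, -0.005],
    [-0.005, 0, -0.005],
    [-0.005, 0, -0.005],
    [-0.005, 0, -0.005],
    [-0.005, 0, -0.005],
    [-0.005, 0, -0.005],
  ],
)

```text
clock: 45.3
eef_pos: [0.5704, -0.2408, 0.0573]
tool_rot: [0.709, 0.702, 0.044, 0.046]
ft_force: [-0.7, 0.2, -2.8]
grip_width: 0.0423
grasp_force: 61.7
```

Call:
drive_tool(
  slide=[
    [0, 0, 0],
    [0, 0, 0],
    [0, 0, 0],
    [0, 0, 0],
    [0, 0, -0.08],
    [0, 0, -0.2],
    [0, 0, -0.32],
    [0, 0, -0.44],
  ],
  rotation=[
    [0, 0, 0],
    [0, 0, 0],
    [0, 0, 0],
    [0, 0, 0],
    [0, 0, 0],
    [0, 0, 0],
    [0, 0, 0],
    [0, 0, 0],
  ],
  gripper=0.64,
)

```text
clock: 46.3
eef_pos: [0.556, -0.2403, 0.1672]
tool_rot: [0.709, 0.702, 0.044, 0.046]
ft_force: [-0.2, -0.3, 0.4]
grip_width: 0.0545
grasp_force: 0.0
```

Call:
drive_tool(
  slide=[
    [0.03, 0, -0.1],
    [0.13, 0, -0.18],
    [0.26, 0, -0.181],
    [0.39, 0, -0.181],
    [0.52, 0, -0.181],
    [0.65, 0, -0.181],
    [0.78, 0, -0.181],
    [0.9, 0, -0.181],
  ],
  rotation=[
    [0, 0, 0],
    [0.04, 0, 0],
    [0.08, 0, 0],
    [0.12, 0, 0],
    [0.16, 0, -0.01],
    [0.2, 0, -0.01],
    [0.25, 0, -0.01],
    [0.25, 0, -0.01],
  ],
  gripper=0.85,
)

```text
clock: 47.3
eef_pos: [0.5529, -0.014, 0.2105]
tool_rot: [0.709, 0.706, 0.0, 0.002]
ft_force: [0.3, 0.1, 0.3]
grip_width: 0.0726
grasp_force: 0.0
```

```bash
python3 canplan.py .604 .317 -1.2 .1275 .56
```

```text
S [0.656, 0.026, 0.161] T [0.005, 0.005, -0.008] mm 169.0
S [0.668, 0.176, 0.28] T [0.0, 0.0, 0.042] mm 186.0
S [0.0, 0.0, 0.384] T [0.0, 0.0, 0.0] mm 96.0
S [0.0, 0.0, -0.784] T [0.0, 0.0, 0.0] mm 196.0
S [-0.751, -0.161, 0.0] T [0.0, 0.0, -0.042] mm 192.0
S [-0.76, 0.0, -0.04] T [-0.125, 0.0, 0.0] mm 190.0
S [-0.714, 0.412, 0.169] T [-0.125, -0.002, 0.018] mm 210.0
S [0.0, 0.0, 0.422] T [0.0, 0.0, 0.0] mm 106.0
S [0.0, 0.0, -0.442] T [0.0, 0.0, 0.0] mm 110.0
S [0.83, -0.413, -0.136] T [0.25, 0.001, -0.018] mm 234.0
```

Call:
drive_tool(
  slide=[
    [0.1, 0, 0.02],
    [0.2, 0.01, 0.05],
    [0.32, 0.01, 0.08],
    [0.44, 0.02, 0.1],
    [0.55, 0.02, 0.13],
    [0.656, 0.026, 0.161],
    [0.656, 0.026, 0.161],
    [0.656, 0.026, 0.161],
  ],
  rotation=[
    [0, 0, 0],
    [0, 0, 0],
    [0, 0, 0],
    [0, 0, 0],
    [0, 0, 0],
    [0.005, 0.005, -0.008],
    [0.005, 0.005, -0.008],
    [0.005, 0.005, -0.008],
  ],
)

```text
clock: 48.3
eef_pos: [0.5599, 0.1483, 0.1701]
tool_rot: [0.707, 0.707, -0.0, 0.0]
ft_force: [0.4, -0.2, -0.7]
grip_width: 0.0727
grasp_force: 0.0
```

Call:
drive_tool(
  slide=[
    [0.11, 0.03, 0.04],
    [0.22, 0.06, 0.08],
    [0.33, 0.09, 0.12],
    [0.44, 0.12, 0.16],
    [0.55, 0.15, 0.22],
    [0.68, 0.176, 0.28],
    [0.68, 0.176, 0.28],
    [0.68, 0.176, 0.28],
  ],
  rotation=[
    [0, 0, 0.01],
    [0, 0, 0.02],
    [0, 0, 0.03],
    [0, 0, 0.04],
    [0, 0, 0.042],
    [0, 0, 0.042],
    [0, 0, 0.042],
    [0, 0, 0.042],
  ],
)

```text
clock: 49.3
eef_pos: [0.6043, 0.3175, 0.1003]
tool_rot: [0.715, 0.699, -0.0, 0.0]
ft_force: [-0.9, 0.3, -0.4]
grip_width: 0.0724
grasp_force: 0.0
```

Call:
drive_tool(
  slide=[
    [0, 0, 0.08],
    [0, 0, 0.16],
    [0, 0, 0.24],
    [0, 0, 0.31],
    [0, 0, 0.36],
    [0, 0, 0.384],
    [0, 0, 0.384],
    [0, 0, 0.384],
  ],
  rotation=[
    [0, 0, 0],
    [0, 0, 0],
    [0, 0, 0],
    [0, 0, 0],
    [0, 0, 0],
    [0, 0, 0],
    [0, 0, 0],
    [0, 0, 0],
  ],
)

```text
clock: 50.3
eef_pos: [0.6045, 0.3191, 0.0047]
tool_rot: [0.715, 0.7, 0.001, 0.0]
ft_force: [-0.7, -0.2, -0.1]
grip_width: 0.0726
grasp_force: 0.0
```

Call:
drive_tool(
  slide=[
    [0, 0, 0],
    [0, 0, 0],
    [0, 0, 0],
    [0, 0, 0],
    [0, 0, -0.1],
    [0, 0, -0.32],
    [0, 0, -0.55],
    [0, 0, -0.784],
  ],
  rotation=[
    [0, 0, 0],
    [0, 0, 0],
    [0, 0, 0],
    [0, 0, 0],
    [0, 0, 0],
    [0, 0, 0],
    [0, 0, 0],
    [0, 0, 0],
  ],
  gripper=0,
)

```text
clock: 51.3
eef_pos: [0.6029, 0.3182, 0.2]
tool_rot: [0.715, 0.7, -0.002, -0.001]
ft_force: [1.1, 0.7, -2.6]
grip_width: 0.0429
grasp_force: 59.8
```

Call:
drive_tool(
  slide=[
    [-0.12, -0.02, 0],
    [-0.24, -0.05, 0],
    [-0.36, -0.08, 0],
    [-0.48, -0.1, 0],
    [-0.6, -0.13, 0],
    [-0.7, -0.15, 0],
    [-0.751, -0.161, 0],
    [-0.751, -0.161, 0],
  ],
  rotation=[
    [0, 0, -0.01],
    [0, 0, -0.02],
    [0, 0, -0.03],
    [0, 0, -0.04],
    [0, 0, -0.042],
    [0, 0, -0.042],
    [0, 0, -0.042],
    [0, 0, -0.042],
  ],
)

```text
clock: 52.3
eef_pos: [0.5593, 0.1313, 0.1995]
tool_rot: [0.708, 0.707, -0.0, -0.0]
ft_force: [0.3, 0.5, -1.5]
grip_width: 0.043
grasp_force: 60.0
```

Call:
drive_tool(
  slide=[
    [-0.12, 0, -0.01],
    [-0.24, 0, -0.02],
    [-0.36, 0, -0.03],
    [-0.48, 0, -0.04],
    [-0.6, 0, -0.06],
    [-0.7, 0, -0.06],
    [-0.76, 0, -0.06],
    [-0.76, 0, -0.06],
  ],
  rotation=[
    [-0.02, 0, 0],
    [-0.04, 0, 0],
    [-0.06, 0, 0],
    [-0.08, 0, 0],
    [-0.1, 0, 0],
    [-0.125, 0, 0],
    [-0.125, 0, 0],
    [-0.125, 0, 0],
  ],
)

```text
clock: 53.3
eef_pos: [0.5598, -0.0582, 0.2147]
tool_rot: [0.707, 0.706, 0.022, 0.022]
ft_force: [-0.4, -0.2, -1.8]
grip_width: 0.0429
grasp_force: 60.0
```

Call:
drive_tool(
  slide=[
    [-0.12, 0.06, 0.02],
    [-0.24, 0.12, 0.04],
    [-0.36, 0.18, 0.06],
    [-0.48, 0.24, 0.08],
    [-0.6, 0.32, 0.12],
    [-0.68, 0.38, 0.15],
    [-0.714, 0.412, 0.169],
    [-0.714, 0.412, 0.169],
  ],
  rotation=[
    [-0.02, 0, 0],
    [-0.04, 0, 0],
    [-0.06, 0, 0.01],
    [-0.08, 0, 0.01],
    [-0.1, 0, 0.01],
    [-0.115, 0, 0.018],
    [-0.125, 0, 0.018],
    [-0.125, 0, 0.018],
  ],
)

```text
clock: 54.3
eef_pos: [0.6651, -0.2357, 0.178]
tool_rot: [0.709, 0.703, 0.044, 0.043]
ft_force: [0.3, 0.8, -1.8]
grip_width: 0.0428
grasp_force: 60.0
```

Run:
```python
from h import *
p,r=now();print(RT.inv().apply(p-BED),np.linalg.norm(p[:2]))
chain([tub(.1275,0,.0045),tub(.1275,0,.115)])
```

```text
[0.1277518  0.00280136 0.11389663] 0.7056101301264844
S [-0.012, 0.0, 0.438] T [-0.004, -0.004, 0.001] mm 110.0
S [0.0, 0.0, -0.442] T [0.0, 0.0, 0.0] mm 110.0
```

Call:
drive_tool(
  slide=[
    [-0.012, 0, 0.1],
    [-0.012, 0, 0.2],
    [-0.012, 0, 0.28],
    [-0.012, 0, 0.34],
    [-0.012, 0, 0.39],
    [-0.012, 0, 0.42],
    [-0.012, 0, 0.43],
    [-0.012, 0, 0.434],
  ],
  rotation=[
    [-0.004, -0.004, 0],
    [-0.004, -0.004, 0],
    [-0.004, -0.004, 0],
    [-0.004, -0.004, 0],
    [-0.004, -0.004, 0],
    [-0.004, -0.004, 0],
    [-0.004, -0.004, 0],
    [-0.004, -0.004, 0],
  ],
)

```text
clock: 55.3
eef_pos: [0.6788, -0.2399, 0.072]
tool_rot: [0.709, 0.702, 0.044, 0.046]
ft_force: [0.6, -0.0, -1.6]
grip_width: 0.0428
grasp_force: 60.0
```

Call:
drive_tool(
  slide=[
    [0, 0, 0],
    [0, 0, 0],
    [0, 0, 0],
    [0, 0, 0],
    [0, 0, -0.08],
    [0, 0, -0.2],
    [0, 0, -0.32],
    [0, 0, -0.44],
  ],
  rotation=[
    [0, 0, 0],
    [0, 0, 0],
    [0, 0, 0],
    [0, 0, 0],
    [0, 0, 0],
    [0, 0, 0],
    [0, 0, 0],
    [0, 0, 0],
  ],
  gripper=0.64,
)

```text
clock: 56.3
eef_pos: [0.6644, -0.2394, 0.1817]
tool_rot: [0.709, 0.702, 0.044, 0.046]
ft_force: [0.5, 0.1, -0.6]
grip_width: 0.0548
grasp_force: 0.0
```

Call:
drive_tool(
  slide=[
    [0, -0.03, -0.08],
    [0, -0.15, -0.09],
    [0, -0.3, -0.09],
    [0, -0.45, -0.09],
    [0, -0.6, -0.09],
    [0, -0.75, -0.09],
    [0, -0.9, -0.09],
    [0, -0.95, -0.09],
  ],
  rotation=[
    [0, 0, 0],
    [0.04, 0, 0],
    [0.08, 0, 0],
    [0.12, 0, 0],
    [0.16, 0, -0.01],
    [0.2, 0, -0.01],
    [0.25, 0, -0.018],
    [0.25, 0, -0.018],
  ],
  gripper=0.85,
)

```text
clock: 57.3
eef_pos: [0.4239, -0.2367, 0.1725]
tool_rot: [0.708, 0.707, -0.0, 0.0]
ft_force: [-0.1, 0.3, -0.4]
grip_width: 0.0723
grasp_force: 0.0
```

Run:
```python
from h import *
chain([(.36,.06,.28,0,0),(.36,.22,.25,0,0)])
```

```text
S [1.186, -0.257, -0.431] T [0.001, 0.002, -0.003] mm 322.0
S [0.64, 0.0, 0.12] T [0.0, 0.0, 0.0] mm 163.0
```

Call:
drive_tool(
  slide=[
    [0.05, -0.02, -0.2],
    [0.2, -0.1, -0.3],
    [0.4, -0.15, -0.3],
    [0.6, -0.2, -0.3],
    [0.8, -0.25, -0.3],
    [1, -0.25, -0.3],
    [1, -0.25, -0.3],
    [1, -0.25, -0.3],
  ],
  rotation=[
    [0, 0, 0],
    [0, 0, 0],
    [0, 0, 0],
    [0, 0, 0],
    [0, 0, 0],
    [0, 0, 0],
    [0, 0, 0],
    [0, 0, 0],
  ],
)

```text
clock: 58.3
eef_pos: [0.364, 0.0129, 0.2475]
tool_rot: [0.707, 0.707, 0.0, 0.002]
ft_force: [0.8, 0.2, -0.3]
grip_width: 0.0724
grasp_force: 0.0
```

Call:
drive_tool(
  slide=[
    [0.2, 0, 0],
    [0.4, 0, 0],
    [0.6, 0, 0],
    [0.8, 0, 0],
    [0.8, 0, 0],
    [0.8, 0, 0],
    [0.8, 0, 0],
    [0.8, 0, 0],
  ],
  rotation=[
    [0, 0, 0],
    [0, 0, 0],
    [0, 0, 0],
    [0, 0, 0],
    [0, 0, 0],
    [0, 0, 0],
    [0, 0, 0],
    [0, 0, 0],
  ],
)

```text
clock: 59.3
eef_pos: [0.3641, 0.2118, 0.2472]
tool_rot: [0.708, 0.706, 0.0, 0.001]
ft_force: [0.0, -0.6, -0.1]
grip_width: 0.0728
grasp_force: 0.0
```

```bash
cat > look2.py <<'E'
from h import *
c=cam('top'); P=cloud(c); H=hsv(c); np.save('top2.npy',c,allow_pickle=True)
Q=RT.inv().apply((P-BED).reshape(-1,3)).reshape(P.shape)
inside=(abs(Q[...,0])<.18)&(abs(Q[...,1])<.066)&(Q[...,2]>-.01)&(Q[...,2]<.06)
m=(H[...,0]>4)&(H[...,0]<20)&(H[...,1]>150)&(H[...,2]>40)&inside
for k in comps(m,20):
    q=Q[k]; t=q[q[:,2]>.038]; print('chock',len(q),np.median(t,0).round(4),cv2.minAreaRect(t[:,:2].astype(np.float32)))
m=(Q[...,2]>.036)&inside&~m
for k in comps(m,40):
    q=Q[k]; print('can',len(q),cv2.minAreaRect(q[:,:2].astype(np.float32)),np.percentile(q[:,2],95))
m=(H[...,1]<60)&(H[...,2]>130)&(P[...,2]<.02)&(P[...,2]>-.01)&(P[...,1]<.07)&(P[...,1]>-.12)&(P[...,0]>.2)&(P[...,0]<.8)
for k in comps(m,150):
    q=P[k]; print('bar',len(q),cv2.minAreaRect(q[:,:2].astype(np.float32)),q[:,:2].mean(0))
g=(P[...,2]>.025)&(P[...,2]<.06)&(P[...,1]<.08)&(P[...,1]>-.1)&(P[...,0]>.35)&(P[...,0]<.65)
for k in comps(g,15): print('grip',k.sum(),P[k].mean(0),cv2.minAreaRect(P[k][:,:2].astype(np.float32)))
save(c,'t5.png',(330,120,490,300),3)
im=c['image'][:,:,::-1]
cv2.imwrite('pics/pins.png',np.vstack([cv2.resize(im[130:160,410:470],None,fx=10,fy=10),cv2.resize(im[255:285,410:470],None,fx=10,fy=10)])[:600])
E
python3 look2.py
```

```text
chock 175 [ 0.0732 -0.0001  0.0435] ((0.07439209520816803, 0.00015183165669441223), (0.10530202835798264, 0.009265804663300514), 89.58119201660156)
chock 203 [-0.0353  0.0015  0.0431] ((-0.03527812659740448, -0.0004045851528644562), (0.1073523685336113, 0.01305964682251215), 89.41085815429688)
chock 232 [-0.1443  0.0022  0.0434] ((-0.144734725356102, 0.0008727498352527618), (0.10380077362060547, 0.01403319463133812), 89.43624877929688)
can 336 ((0.00041274726390838623, -0.06350504606962204), (0.004973048809915781, 0.3576979637145996), 89.99800872802734) 0.05895524970350241
can 320 ((0.1292838752269745, -0.001041751354932785), (0.09906237572431564, 0.03746703639626503), 87.29872131347656) 0.04580379771508157
can 305 ((0.018612440675497055, 0.0026587210595607758), (0.0953436866402626, 0.03424166887998581), 89.54873657226562) 0.04627766214182798
can 318 ((-0.09019692242145538, -0.0006174445152282715), (0.037370625883340836, 0.09622315317392349), 1.7898670434951782) 0.0461454745071134
bar 860 ((0.6331912279129028, 0.02266186848282814), (0.19886234402656555, 0.04900405555963516), 1.8395957946777344) [0.63152497 0.02288162]
bar 856 ((0.4162713885307312, 0.01682233437895775), (0.19920572638511658, 0.04883906617760658), 1.9882423877716064) [0.41490419 0.01747144]
grip 70 [0.52470472 0.02014009 0.03898133] ((0.5255634188652039, 0.020287729799747467), (0.01577838882803917, 0.04187414422631264), 1.0960053205490112)
```

View pics/t5.png

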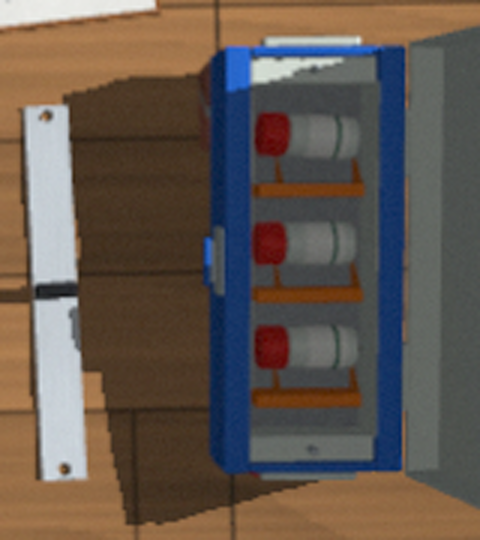

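The view shows three cans, each against its chock (54 to 56 mm from the fin). The bar is clear at crop (55,290), with its holes at (45,115) and (65,469). The pins are at (312,69) and (312,449). A zoom on the pins comes next.

View pics/pins.png

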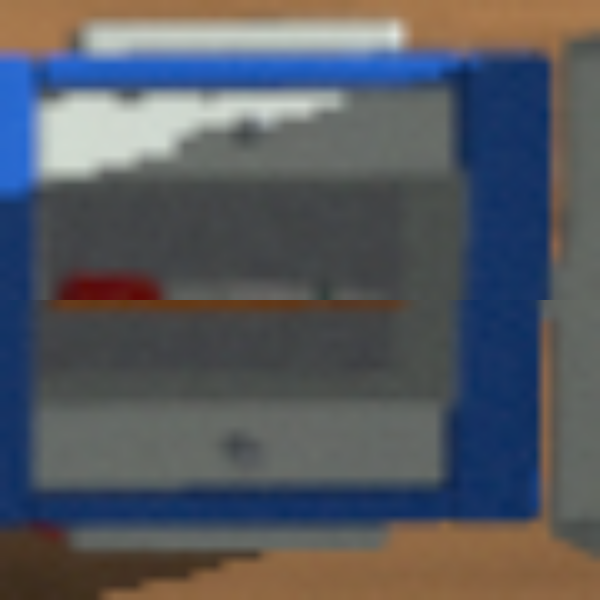

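Run:
```python
from h import *
x,y,w=.5247,.0197,.027
chain([(.45,.1,.15,w,0),(x,y,.08,w,0),(x,y,.0115,w,0),(x,y,.22,w,0),(.54,-.12,.24,0,TL/2),tub(0,0,.18)])
```

```text
S [-0.446, 0.344, 0.39] T [0.004, 0.003, -0.059] mm 171.0
S [-0.329, 0.29, 0.28] T [0.0, 0.0, 0.0] mm 130.0
S [0.0, 0.0, 0.274] T [0.0, 0.0, 0.0] mm 68.0
S [0.0, 0.0, -0.834] T [0.0, 0.0, 0.0] mm 208.0
S [-0.561, 0.047, -0.079] T [-0.125, -0.001, 0.054] mm 142.0
S [-0.469, -0.043, 0.046] T [-0.125, -0.002, 0.018] mm 118.0
```

Both pins show as dark spots, low at about pixel (433.6,269.4) and high at about (434.2,142.5) in the full image. Next I grasp the bar.

Call:
drive_tool(
  slide=[
    [-0.07, 0.06, 0.06],
    [-0.15, 0.12, 0.13],
    [-0.22, 0.18, 0.2],
    [-0.3, 0.24, 0.26],
    [-0.37, 0.3, 0.32],
    [-0.446, 0.344, 0.39],
    [-0.446, 0.344, 0.39],
    [-0.446, 0.344, 0.39],
  ],
  rotation=[
    [0, 0, -0.01],
    [0, 0, -0.02],
    [0, 0, -0.03],
    [0, 0, -0.05],
    [0.004, 0.003, -0.059],
    [0.004, 0.003, -0.059],
    [0.004, 0.003, -0.059],
    [0.004, 0.003, -0.059],
  ],
  gripper=0.6,
)

```text
clock: 60.35
eef_pos: [0.4499, 0.1013, 0.1503]
tool_rot: [0.697, 0.717, 0.0, 0.0]
ft_force: [0.3, -0.2, 1.0]
grip_width: 0.0512
grasp_force: 0.0
```

Call:
drive_tool(
  slide=[
    [-0.06, 0.05, 0.05],
    [-0.12, 0.1, 0.1],
    [-0.18, 0.15, 0.15],
    [-0.24, 0.2, 0.2],
    [-0.3, 0.25, 0.24],
    [-0.329, 0.29, 0.28],
    [-0.329, 0.29, 0.28],
    [-0.329, 0.29, 0.28],
  ],
  rotation=[
    [0, 0, 0],
    [0, 0, 0],
    [0, 0, 0],
    [0, 0, 0],
    [0, 0, 0],
    [0, 0, 0],
    [0, 0, 0],
    [0, 0, 0],
  ],
)

```text
clock: 61.35
eef_pos: [0.5245, 0.0214, 0.08]
tool_rot: [0.697, 0.717, -0.0, -0.0]
ft_force: [-0.5, -0.7, -0.1]
grip_width: 0.0514
grasp_force: 0.0
```

Run:
```python
from h import *
chain([(.5247,.0197,.0115,.027,0)])
```

```text
S [-0.007, 0.001, 0.274] T [-0.001, 0.0, 0.004] mm 69.0
```

Call:
drive_tool(
  slide=[
    [-0.006, 0.001, 0.06],
    [-0.006, 0.001, 0.12],
    [-0.006, 0.001, 0.18],
    [-0.006, 0.001, 0.22],
    [-0.006, 0.001, 0.25],
    [-0.006, 0.001, 0.27],
    [-0.006, 0.001, 0.274],
    [-0.006, 0.001, 0.274],
  ],
  rotation=[
    [0, 0, 0],
    [0, 0, 0],
    [0, 0, 0],
    [0, 0, 0],
    [0, 0, 0],
    [0, 0, 0],
    [0, 0, 0],
    [0, 0, 0],
  ],
)

```text
clock: 62.35
eef_pos: [0.5253, 0.0196, 0.0117]
tool_rot: [0.697, 0.717, 0.0, 0.0]
ft_force: [0.1, -0.3, 0.5]
grip_width: 0.0513
grasp_force: 0.0
```

Call:
drive_tool(
  slide=[
    [0, 0, 0],
    [0, 0, 0],
    [0, 0, 0],
    [0, 0, 0],
    [0, 0, -0.08],
    [0, 0, -0.24],
    [0, 0, -0.4],
    [0, 0, -0.56],
  ],
  rotation=[
    [0, 0, 0],
    [0, 0, 0],
    [0, 0, 0],
    [0, 0, 0],
    [0, 0, 0],
    [0, 0, 0],
    [0, 0, 0],
    [0, 0, 0],
  ],
  gripper=0,
)

```text
clock: 63.35
eef_pos: [0.5242, 0.0196, 0.1516]
tool_rot: [0.697, 0.717, -0.001, -0.001]
ft_force: [0.2, 0.1, -3.1]
grip_width: 0.0147
grasp_force: 59.3
```

Call:
drive_tool(
  slide=[
    [0, 0, -0.1],
    [0, 0, -0.2],
    [0, 0, -0.27],
    [0, 0, -0.27],
    [0, 0, -0.27],
    [0, 0, -0.27],
    [0, 0, -0.27],
    [0, 0, -0.27],
  ],
  rotation=[
    [0, 0, 0],
    [0, 0, 0],
    [0, 0, 0],
    [0, 0, 0],
    [0, 0, 0],
    [0, 0, 0],
    [0, 0, 0],
    [0, 0, 0],
  ],
)

```text
clock: 64.35
eef_pos: [0.5249, 0.0196, 0.2185]
tool_rot: [0.697, 0.717, -0.0, -0.0]
ft_force: [0.7, 0.6, -3.7]
grip_width: 0.0152
grasp_force: 59.4
```

Run:
```python
from h import *
chain([(.54,-.12,.24,0,TL/2),tub(0,0,.14)])
```

```text
S [-0.56, 0.044, -0.086] T [-0.127, -0.001, 0.058] mm 142.0
S [-0.47, -0.032, 0.206] T [-0.125, -0.002, 0.018] mm 129.0
```

Call:
drive_tool(
  slide=[
    [-0.08, 0.01, -0.02],
    [-0.16, 0.01, -0.03],
    [-0.24, 0.02, -0.05],
    [-0.32, 0.03, -0.07],
    [-0.4, 0.03, -0.08],
    [-0.48, 0.04, -0.086],
    [-0.56, 0.044, -0.086],
    [-0.56, 0.044, -0.086],
  ],
  rotation=[
    [-0.02, 0, 0.01],
    [-0.04, 0, 0.02],
    [-0.06, 0, 0.03],
    [-0.08, 0, 0.04],
    [-0.1, 0, 0.05],
    [-0.12, 0, 0.058],
    [-0.127, 0, 0.058],
    [-0.127, 0, 0.058],
  ],
)

```text
clock: 65.35
eef_pos: [0.54, -0.1216, 0.2402]
tool_rot: [0.708, 0.706, 0.022, 0.022]
ft_force: [-0.6, 0.3, -2.9]
grip_width: 0.0152
grasp_force: 59.3
```

Call:
drive_tool(
  slide=[
    [-0.08, 0, 0],
    [-0.16, 0, 0.03],
    [-0.24, -0.01, 0.06],
    [-0.32, -0.02, 0.1],
    [-0.4, -0.03, 0.15],
    [-0.45, -0.032, 0.19],
    [-0.47, -0.032, 0.206],
    [-0.47, -0.032, 0.206],
  ],
  rotation=[
    [-0.02, 0, 0],
    [-0.04, 0, 0],
    [-0.06, 0, 0.01],
    [-0.08, 0, 0.01],
    [-0.1, 0, 0.01],
    [-0.12, 0, 0.018],
    [-0.125, -0.002, 0.018],
    [-0.125, -0.002, 0.018],
  ],
)

```text
clock: 66.35
eef_pos: [0.5352, -0.2374, 0.188]
tool_rot: [0.709, 0.702, 0.044, 0.044]
ft_force: [0.1, -0.2, -3.0]
grip_width: 0.015
grasp_force: 59.3
```

Run:
```python
from h import *
p,r=now();print(RT.inv().apply(p-BED),(RT.inv()*r*R.from_matrix(BASE).inv()).as_rotvec())
c=cam('top'); np.save('top3.npy',c,allow_pickle=True)
im=c['image'][:,:,::-1]
cv2.imwrite('pics/hover.png',np.vstack([cv2.resize(im[110:160,400:480],None,fx=6,fy=6),cv2.resize(im[245:295,400:480],None,fx=6,fy=6)]))
```

```text
[ 1.50740192e-04 -3.32628604e-05  1.39995465e-01] [ 0.00114811 -0.0002952  -0.00046904]
```

View pics/hover.png

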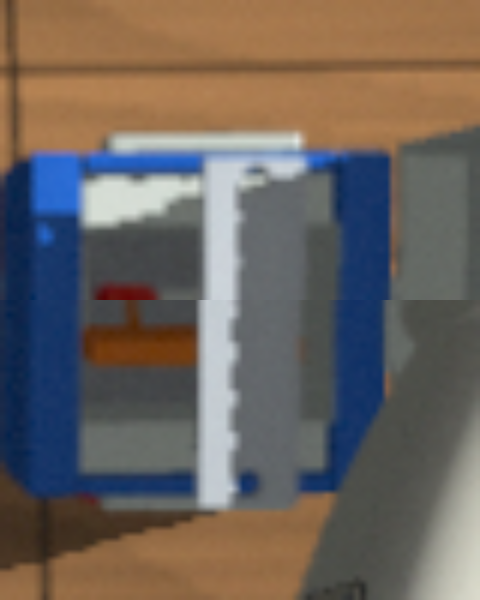

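The hover view shows the bar's high hole at about full-image pixel (442.5,138.7) and its low hole at about (440.8,275.0). I compare these with the pins.

```bash
cat >> h.py <<'E'
def rayQ(c,u,v,h):  # tub-bed coordinates of the pixel on the plane h above the bed
    K=c['K']; xd=(u-K[0,2])/K[0,0]; yd=(v-K[1,2])/K[1,1]; x,y=xd,yd
    for _ in range(8):
        s=1+c['k1']*(x*x+y*y); x=xd/s;y=yd/s
    D=RT.inv().apply(R.from_quat(c['orientation']).as_matrix()@np.array([x,-y,-1])); o=RT.inv().apply(np.array(c['xyz'])-BED)
    return o+D*((h-o[2])/D[2])
E
python3 - <<'E'
from h import *
c=np.load('top3.npy',allow_pickle=True).item()
print('holes',rayQ(c,442.5,138.7,.1315).round(4),rayQ(c,440.8,275.0,.1315).round(4))
c2=np.load('top2.npy',allow_pickle=True).item()
for k in ('low','high'):pass
print('pins',rayQ(c2,434.2,142.5,.057).round(4),rayQ(c2,433.6,269.36,.057).round(4))
g=cv2.cvtColor(c['image'],cv2.COLOR_RGB2GRAY).astype(int)
print(g[270:280,432:452]);print(g[134:144,432:452])
# bar edges across, at several rows
for v in (150,160,170,180,240,250,260,266):
    row=c['image'][v,425:460].astype(int); print(v,row.sum(1)//3)
E
```

```text
holes [ 0.1988 -0.0014  0.1315] [-0.1933  0.0003  0.1315]
pins [0.1955 0.0012 0.057 ] [-0.193   0.0003  0.057 ]
[[106 172 203 200 200 200 155 109 102 102 104 101 101 101 100 100 100 101
  108 107]
 [112 172 203 200 202 201 150 101 100 102 102 105  98 103 101 102  99 104
  104 106]
 [111 171 200 200 202 200 147 100 100 103 101 101 103  99 102 100  98  98
  102 105]
 [ 99 174 201 202 202 203 148  97  84  72  85  98 100 100 102 102  99  88
   78  77]
 [ 81 169 200 201 202 202 160  95  47  44  55  86  99  99  99 101  98  81
   56  42]
 [ 83 170 200 201 200 201 178 108  42  51  52  82  97 100 101 102  98  83
   58  48]
 [ 81 171 202 203 201 201 206 137  49  48  59  83  99 101 101  99 101  83
   52  48]
 [ 86 170 202 202 201 200 155  96  69  67  79  95  99 101 100  99  99  91
   98  97]
 [109 175 202 200 201 198 147 100  95  99  96  99 101 102 102 101  96 106
  114 117]
 [106 142 161 163 162 161 126 105 105 104 104 105 104 103 105 104 106 111
  115 116]]
[[182 180 183 183 183 184 185 182 184 183 182 184 186 188 188 181 176 195
  143 116]
 [128 126 137 143 145 145 147 147 149 149 146 146 15
[... 1189 characters left out ...]
65 110 180 209 209 207 207 159 105 103 103
 102 103 102 104 103 105 102  93  81  74  77  75  84  69  62  59  59]
240 [ 48  79  92  96  95  95  95  89 160 201 202 202 202 204 154 104 101 101
 103 100 105 101  99 102  97  82  77  77  75  77  72  60  59  57  58]
250 [ 47  46  45  42  49  48  44  57 160 205 204 201 203 155 102 102 103 101
 103 100 104 102 102 101  95  84  79  77  77  77  71  59  57  59  57]
260 [ 70  70  69  69  70  71  69  70 164 203 204 204 204 195 145 101 103 103
 103 103 101 101 102 100  97  83  77  76  76  76  77  63  56  57  61]
266 [106 105 106 104 104 104 105  92 166 203 205 203 200 150 104 103 103 103
 101 101  98 103 102 100 100 104 101 105 103  75  48  53  54  60  55]
```

Run:
```python
from h import *
c=np.load('top3.npy',allow_pickle=True).item()
g=cv2.cvtColor(c['image'],cv2.COLOR_RGB2GRAY).astype(int)
print(g[276:284,435:438].T, c['image'][132:140,435:438].mean(1).astype(int).tolist())
for uv in ((442.2,150),(441.25,260),(433.9-.0,150),(450.6,150),(433.2-.5,260),(449.9,260)): print(uv,rayQ(c,*uv,.1345).round(4))
print(rayQ(c,441.1,275.1,.1315).round(4))
```

```text
[[203 202 200 163  74 109 113 110]
 [201 201 201 162 108 113 114 113]
 [201 200 198 161 121 113 113 112]] [[169, 167, 155], [204, 213, 204], [177, 186, 181], [124, 147, 179], [159, 178, 210], [198, 206, 211], [199, 207, 213], [201, 208, 214]]
(442.2, 150) [1.666e-01 1.000e-04 1.345e-01]
(441.25, 260) [-0.1488  0.0004  0.1345]
(433.9, 150) [0.1667 0.0238 0.1345]
(450.6, 150) [ 0.1664 -0.0238  0.1345]
(432.7, 260) [-0.1486  0.0251  0.1345]
(449.9, 260) [-0.149  -0.0247  0.1345]
[-0.1936 -0.0006  0.1315]
```

The camera puts the bar centre within about 0.5 mm of the pin centre in both x and y, so I descend.

Call:
drive_tool(
  slide=[
    [0.002, 0, 0.06],
    [0.002, 0, 0.12],
    [0.002, 0, 0.18],
    [0.002, 0, 0.21],
    [0.002, 0, 0.23],
    [0.002, 0, 0.25],
    [0.002, 0, 0.27],
    [0.002, 0, 0.28],
  ],
  rotation=[
    [0, 0, 0],
    [0, 0, 0],
    [0, 0, 0],
    [0, 0, 0],
    [0, 0, 0],
    [0, 0, 0],
    [0, 0, 0],
    [0, 0, 0],
  ],
)

```text
clock: 67.4
eef_pos: [0.5441, -0.237, 0.1189]
tool_rot: [0.709, 0.702, 0.044, 0.045]
ft_force: [-0.1, 1.2, -2.8]
grip_width: 0.015
grasp_force: 59.3
```

Run:
```python
from h import *
p,r=now();print(RT.inv().apply(p-BED),(RT.inv()*r*R.from_matrix(BASE).inv()).as_rotvec(), bot.get_obs()['ft_force'],bot.get_obs()['ft_torque'])
```

```text
[0.00038937 0.00040158 0.07025058] [ 0.0004617  -0.00093296 -0.00030154] [-0.1213904   1.23721917 -2.79083411] [0.01669182 0.24839532 0.03084187]
```

Call:
drive_tool(
  slide=[
    [0, 0, 0.008],
    [0, 0, 0.016],
    [0, 0, 0.022],
    [0, 0, 0.028],
    [0, 0, 0.033],
    [0, 0, 0.037],
    [0, 0, 0.04],
    [0, 0, 0.04],
  ],
  rotation=[
    [0, 0, 0],
    [0, 0, 0],
    [0, 0, 0],
    [0, 0, 0],
    [0, 0, 0],
    [0, 0, 0],
    [0, 0, 0],
    [0, 0, 0],
  ],
)

```text
clock: 68.4
eef_pos: [0.5454, -0.237, 0.109]
tool_rot: [0.709, 0.702, 0.044, 0.044]
ft_force: [-0.1, -0.4, -3.8]
grip_width: 0.0151
grasp_force: 59.3
```

Call:
drive_tool(
  slide=[
    [0, 0, 0.002],
    [0, 0, 0.003],
    [0, 0, 0.004],
    [0, 0, 0.005],
    [0, 0, 0.006],
    [0, 0, 0.006],
    [0, 0, 0.006],
    [0, 0, 0.006],
  ],
  rotation=[
    [0, 0, 0],
    [0, 0, 0],
    [0, 0, 0],
    [0, 0, 0],
    [0, 0, 0],
    [0, 0, 0],
    [0, 0, 0],
    [0, 0, 0],
  ],
)

```text
clock: 69.4
eef_pos: [0.5456, -0.237, 0.1086]
tool_rot: [0.709, 0.702, 0.045, 0.045]
ft_force: [-3.3, 1.8, 5.2]
grip_width: 0.015
grasp_force: 60.6
```

Call:
drive_tool(
  slide=[
    [0, 0, 0],
    [0, 0, 0],
    [0, 0, 0],
    [0, 0, 0],
    [0, 0, -0.06],
    [0, 0, -0.18],
    [0, 0, -0.3],
    [0, 0, -0.44],
  ],
  rotation=[
    [0, 0, 0],
    [0, 0, 0],
    [0, 0, 0],
    [0, 0, 0],
    [0, 0, 0],
    [0, 0, 0],
    [0, 0, 0],
    [0, 0, 0],
  ],
  gripper=0.4,
)

```text
clock: 70.4
eef_pos: [0.5315, -0.2369, 0.2185]
tool_rot: [0.709, 0.702, 0.045, 0.045]
ft_force: [-0.7, -0.4, -0.1]
grip_width: 0.0342
grasp_force: 0.0
```

Call:
drive_tool(
  slide=[
    [0.1, 0, -0.15],
    [0.25, -0.05, -0.2],
    [0.4, -0.1, -0.2],
    [0.55, -0.15, -0.2],
    [0.7, -0.2, -0.2],
    [0.85, -0.25, -0.2],
    [1, -0.3, -0.2],
    [1, -0.3, -0.2],
  ],
  rotation=[
    [0, 0, 0],
    [0.04, 0, 0],
    [0.08, 0, 0],
    [0.12, 0, 0],
    [0.16, 0, 0],
    [0.2, 0, 0],
    [0.25, 0, -0.018],
    [0.25, 0, -0.018],
  ],
  gripper=0,
)

```text
clock: 71.4
eef_pos: [0.453, 0.0157, 0.2581]
tool_rot: [0.706, 0.708, 0.001, 0.001]
ft_force: [0.1, 0.3, -0.9]
grip_width: -0.0002
grasp_force: 0.0
```

Run:
```python
from h import *
c=cam('top'); P=cloud(c); H=hsv(c)
Q=RT.inv().apply((P-BED).reshape(-1,3)).reshape(P.shape)
for s in (-.15,-.06,.06,.15):
    m=(abs(Q[...,0]-s)<.03)&(abs(Q[...,1])<.018)&(Q[...,2]>.04)&(Q[...,2]<.07); print(s,m.sum(),Q[m][:,2].mean())
save(c,'bar.png',(380,120,540,300),3)
m=(H[...,1]<60)&(H[...,2]>140)&(P[...,1]<-.3)&(P[...,2]>.1); q=Q[m]; 
for z in (.15,.2,.24,.26,.28,.3): 
    k=abs(q[:,2]-z)<.01; print(z,k.sum(),np.percentile(q[k][:,1],[5,50,95]) if k.any() else '')
m=(Q[...,1]<-.09)&(Q[...,2]>.06)&(abs(Q[...,0])<.03); q=Q[m]; o=np.argsort(q[:,1])[::-1]; print(q[o][::max(1,len(o)//20)].round(3).tolist())
```

```text
-0.15 232 0.05360100061446846
-0.06 224 0.053881154598301374
0.06 233 0.05352648552791081
0.15 232 0.053233677615606365
0.15 0 
0.2 0 
0.24 2029 [-0.16176661 -0.14494155 -0.12563267]
0.26 19 [-0.12363606 -0.10645923 -0.10535284]
0.28 0 
0.3 0 
[[-0.019, -0.09, 0.061], [-0.025, -0.101, 0.064], [0.024, -0.105, 0.256], [-0.015, -0.109, 0.254], [-0.016, -0.113, 0.25], [-0.01, -0.117, 0.252], [0.01, -0.122, 0.248], [0.008, -0.126, 0.249], [0.017, -0.129, 0.061], [-0.007, -0.131, 0.073], [-0.011, -0.133, 0.091], [0.02, -0.135, 0.247], [-0.02, -0.136, 0.098], [-0.004, -0.138, 0.108], [0.007, -0.14, 0.243], [0.01, -0.141, 0.245], [0.018, -0.143, 0.144], [0.012, -0.145, 0.147], [-0.011, -0.151, 0.241], [0.004, -0.157, 0.239]]
```

View pics/bar.png

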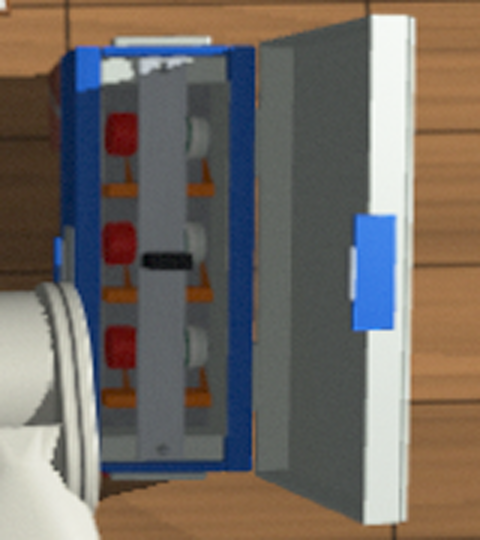

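The bar is flat on both ledges (top surface 0.0535 above the bed all along; 0.054 expected) and the pin shows in the hole at crop (163,450). The lid edge is where θ of about 1.7 puts it. Next I reach over and push the lid from behind.

```bash
cat > lid.py <<'E'
from h import *
def tip(th,rho=.165,w=.011,off=.0):
    b=-.092+rho*np.cos(th)-.044*np.sin(th)-w; h=.060+rho*np.sin(th)+.044*np.cos(th); return tub(0,b+off,h)
E
python3 - <<'E'
from lid import *
chain([(.42,-.10,.37,0,0),tub(-.05,-.1,.33),tub(0,-.2,.31),tub(0,-.2,.22)])
E
```

```text
S [-0.458, -0.134, -0.448] T [0.005, 0.001, 0.004] mm 164.0
S [-0.947, 0.163, -0.001] T [-0.25, -0.001, 0.018] mm 240.0
S [-0.4, 0.2, 0.08] T [0.0, 0.0, 0.0] mm 114.0
S [0.0, 0.0, 0.36] T [0.0, 0.0, 0.0] mm 90.0
```

Call:
drive_tool(
  slide=[
    [0, 0, -0.15],
    [-0.1, -0.03, -0.3],
    [-0.2, -0.06, -0.4],
    [-0.3, -0.1, -0.448],
    [-0.4, -0.13, -0.448],
    [-0.458, -0.134, -0.448],
    [-0.458, -0.134, -0.448],
    [-0.458, -0.134, -0.448],
  ],
  rotation=[
    [0, 0, 0],
    [0, 0, 0],
    [0, 0, 0],
    [0, 0, 0],
    [0.005, 0, 0.004],
    [0.005, 0, 0.004],
    [0.005, 0, 0.004],
    [0.005, 0, 0.004],
  ],
)

```text
clock: 72.45
eef_pos: [0.4199, -0.1005, 0.3688]
tool_rot: [0.708, 0.706, -0.001, -0.001]
ft_force: [0.3, 0.7, 0.2]
grip_width: -0.0
grasp_force: 0.0
```

Call:
drive_tool(
  slide=[
    [-0.14, 0.02, 0],
    [-0.28, 0.05, 0],
    [-0.42, 0.08, 0],
    [-0.56, 0.1, 0],
    [-0.7, 0.12, 0],
    [-0.84, 0.15, 0],
    [-0.947, 0.163, 0],
    [-0.947, 0.163, 0],
  ],
  rotation=[
    [-0.04, 0, 0],
    [-0.08, 0, 0],
    [-0.12, 0, 0],
    [-0.16, 0, 0.01],
    [-0.2, 0, 0.01],
    [-0.25, 0, 0.018],
    [-0.25, 0, 0.018],
    [-0.25, 0, 0.018],
  ],
)

```text
clock: 73.45
eef_pos: [0.4604, -0.3382, 0.3677]
tool_rot: [0.71, 0.702, 0.043, 0.043]
ft_force: [-0.7, 0.2, 0.2]
grip_width: -0.0004
grasp_force: 0.0
```

Call:
drive_tool(
  slide=[
    [-0.08, 0.04, 0],
    [-0.16, 0.08, 0.01],
    [-0.24, 0.12, 0.02],
    [-0.32, 0.16, 0.04],
    [-0.4, 0.2, 0.06],
    [-0.4, 0.2, 0.08],
    [-0.4, 0.2, 0.08],
    [-0.4, 0.2, 0.08],
  ],
  rotation=[
    [0, 0, 0],
    [0, 0, 0],
    [0, 0, 0],
    [0, 0, 0],
    [0, 0, 0],
    [0, 0, 0],
    [0, 0, 0],
    [0, 0, 0],
  ],
)

```text
clock: 74.45
eef_pos: [0.5109, -0.4369, 0.3561]
tool_rot: [0.709, 0.702, 0.044, 0.044]
ft_force: [0.4, -0.1, -0.3]
grip_width: 0.0002
grasp_force: 0.0
```

Run:
```python
from lid import *
p,r=now();print(RT.inv().apply(p-BED))
chain([tub(0,-.2,.22)]); print()
chain([tip(1.7),tip(1.5),tip(1.3),tip(1.1),tip(.9),tip(.7),tip(.5),tip(.3),tip(.12)],start=pose(tub(0,-.2,.22)))
```

```text
[-0.00118046 -0.19976274  0.30958033]
S [-0.001, 0.005, 0.358] T [-0.002, 0.0, -0.002] mm 90.0

S [0.128, 0.0, 0.008] T [0.0, 0.0, 0.0] mm 32.0
S [0.131, 0.0, -0.039] T [0.0, 0.0, 0.0] mm 34.0
S [0.136, 0.0, -0.012] T [0.0, 0.0, 0.0] mm 34.0
S [0.136, 0.0, 0.015] T [0.0, 0.0, 0.0] mm 34.0
S [0.129, 0.0, 0.042] T [0.0, 0.0, 0.0] mm 34.0
S [0.119, 0.0, 0.066] T [0.0, 0.0, 0.0] mm 34.0
S [0.104, 0.0, 0.089] T [0.0, 0.0, 0.0] mm 34.0
S [0.084, 0.0, 0.108] T [0.0, 0.0, 0.0] mm 34.0
S [0.055, 0.0, 0.109] T [0.0, 0.0, 0.0] mm 31.0
```

Call:
drive_tool(
  slide=[
    [0, 0.005, 0.06],
    [0, 0.005, 0.12],
    [0, 0.005, 0.18],
    [0, 0.005, 0.24],
    [0, 0.005, 0.3],
    [0, 0.005, 0.35],
    [0, 0.005, 0.358],
    [0, 0.005, 0.358],
  ],
  rotation=[
    [0, 0, 0],
    [0, 0, 0],
    [0, 0, 0],
    [0, 0, 0],
    [0, 0, 0],
    [0, 0, 0],
    [0, 0, 0],
    [0, 0, 0],
  ],
)

```text
clock: 75.45
eef_pos: [0.5233, -0.4381, 0.2671]
tool_rot: [0.71, 0.702, 0.044, 0.044]
ft_force: [-0.0, 0.4, 0.0]
grip_width: -0.0001
grasp_force: 0.0
```

Call:
drive_tool(
  slide=[
    [0.03, 0, 0],
    [0.06, 0, 0],
    [0.1, 0, 0],
    [0.128, 0, 0],
    [0.16, 0, -0.01],
    [0.19, 0, -0.02],
    [0.22, 0, -0.025],
    [0.259, 0, -0.031],
  ],
  rotation=[
    [0, 0, 0],
    [0, 0, 0],
    [0, 0, 0],
    [0, 0, 0],
    [0, 0, 0],
    [0, 0, 0],
    [0, 0, 0],
    [0, 0, 0],
  ],
)

```text
clock: 76.45
eef_pos: [0.5231, -0.3737, 0.275]
tool_rot: [0.71, 0.702, 0.043, 0.045]
ft_force: [-1.5, -5.0, 4.5]
grip_width: -0.0003
grasp_force: 2.5
```

Call:
drive_tool(
  slide=[
    [0.034, 0, -0.004],
    [0.068, 0, -0.008],
    [0.1, 0, -0.01],
    [0.136, 0, -0.012],
    [0.17, 0, -0.01],
    [0.204, 0, -0.006],
    [0.238, 0, -0.002],
    [0.272, 0, 0.003],
  ],
  rotation=[
    [0, 0, 0],
    [0, 0, 0],
    [0, 0, 0],
    [0, 0, 0],
    [0, 0, 0],
    [0, 0, 0],
    [0, 0, 0],
    [0, 0, 0],
  ],
)

```text
clock: 77.45
eef_pos: [0.5238, -0.3046, 0.2731]
tool_rot: [0.71, 0.702, 0.044, 0.043]
ft_force: [0.8, -2.5, 1.0]
grip_width: -0.0001
grasp_force: 1.5
```

Call:
drive_tool(
  slide=[
    [0.032, 0, 0.01],
    [0.064, 0, 0.02],
    [0.097, 0, 0.03],
    [0.129, 0, 0.042],
    [0.16, 0, 0.058],
    [0.19, 0, 0.075],
    [0.22, 0, 0.091],
    [0.248, 0, 0.108],
  ],
  rotation=[
    [0, 0, 0],
    [0, 0, 0],
    [0, 0, 0],
    [0, 0, 0],
    [0, 0, 0],
    [0, 0, 0],
    [0, 0, 0],
    [0, 0, 0],
  ],
)

```text
clock: 78.45
eef_pos: [0.5277, -0.243, 0.2462]
tool_rot: [0.71, 0.702, 0.043, 0.044]
ft_force: [0.3, -2.1, 0.1]
grip_width: 0.0001
grasp_force: 0.9
```

Run:
```python
from lid import *
p,r=now();print(RT.inv().apply(p-BED))
c=cam('side'); save(c,'lid.png',(200,60,500,260),2)
chain([tip(.7),tip(.5),tip(.3),tip(.12)])
```

```text
[ 6.08109820e-05 -5.77097445e-03  1.98640224e-01]
S [-0.002, 0.001, -0.008] T [-0.006, -0.003, -0.003] mm 2.0
S [0.104, 0.0, 0.089] T [0.0, 0.0, 0.0] mm 34.0
S [0.083, 0.0, 0.108] T [0.0, 0.0, 0.0] mm 34.0
S [0.056, 0.0, 0.109] T [0.0, 0.0, 0.0] mm 31.0
```

View pics/lid.png

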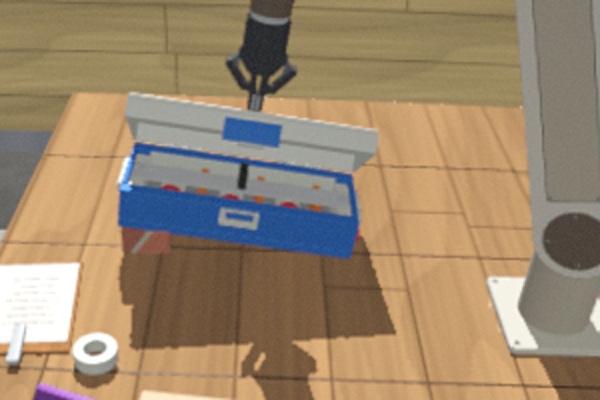

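The side view shows the lid about half shut, with the finger behind its outer face at (257,100). I continue the arc.

Call:
drive_tool(
  slide=[
    [0.025, 0, 0.02],
    [0.05, 0, 0.04],
    [0.075, 0, 0.06],
    [0.102, 0, 0.081],
    [0.123, 0, 0.108],
    [0.144, 0, 0.135],
    [0.165, 0, 0.162],
    [0.185, 0, 0.189],
  ],
  rotation=[
    [0, 0, 0],
    [0, 0, 0],
    [0, 0, 0],
    [0, 0, 0],
    [0, 0, 0],
    [0, 0, 0],
    [0, 0, 0],
    [0, 0, 0],
  ],
)

```text
clock: 79.5
eef_pos: [0.5343, -0.1969, 0.1995]
tool_rot: [0.71, 0.702, 0.044, 0.044]
ft_force: [0.1, -1.4, 0.6]
grip_width: -0.0002
grasp_force: 0.7
```

Call:
drive_tool(
  slide=[
    [0.008, 0, 0.014],
    [0.015, 0, 0.028],
    [0.022, 0, 0.042],
    [0.029, 0, 0.056],
    [0.036, 0, 0.07],
    [0.043, 0, 0.083],
    [0.05, 0, 0.096],
    [0.056, 0, 0.109],
  ],
  rotation=[
    [0, 0, 0],
    [0, 0, 0],
    [0, 0, 0],
    [0, 0, 0],
    [0, 0, 0],
    [0, 0, 0],
    [0, 0, 0],
    [0, 0, 0],
  ],
)

```text
clock: 80.5
eef_pos: [0.5377, -0.1835, 0.1726]
tool_rot: [0.71, 0.702, 0.043, 0.044]
ft_force: [0.3, -0.7, 1.7]
grip_width: -0.0001
grasp_force: 0.4
```

Run:
```python
from lid import *
p,r=now();print(RT.inv().apply(p-BED))
chain([tub(0,.078,.135),tub(0,.078,.107),tub(0,.078,.102)])
```

```text
[0.00026927 0.05389471 0.12448743]
S [0.096, -0.001, -0.042] T [-0.003, 0.001, -0.005] mm 26.0
S [0.0, 0.0, 0.112] T [0.0, 0.0, 0.0] mm 28.0
S [0.0, 0.0, 0.02] T [0.0, 0.0, 0.0] mm 5.0
```

Call:
drive_tool(
  slide=[
    [0, 0, -0.02],
    [0, 0, -0.042],
    [0.05, 0, -0.042],
    [0.096, 0, -0.042],
    [0.096, 0, -0.02],
    [0.096, 0, 0],
    [0.096, 0, 0.02],
    [0.096, 0, 0.03],
  ],
  rotation=[
    [0, 0, 0],
    [0, 0, 0],
    [0, 0, 0],
    [0, 0, 0],
    [0, 0, 0],
    [0, 0, 0],
    [0, 0, 0],
    [0, 0, 0],
  ],
)

```text
clock: 81.5
eef_pos: [0.5387, -0.1593, 0.1651]
tool_rot: [0.71, 0.702, 0.044, 0.043]
ft_force: [-4.3, 1.3, 9.9]
grip_width: -0.0001
grasp_force: 5.2
```

Call:
drive_tool(
  slide=[
    [0, 0, 0.008],
    [0, 0, 0.016],
    [0, 0, 0.024],
    [0, 0, 0.032],
    [0, 0, 0.038],
    [0, 0, 0.044],
    [0, 0, 0.048],
    [0, 0, 0.052],
  ],
  rotation=[
    [0, 0, 0],
    [0, 0, 0],
    [0, 0, 0],
    [0, 0, 0],
    [0, 0, 0],
    [0, 0, 0],
    [0, 0, 0],
    [0, 0, 0],
  ],
)

```text
clock: 82.5
eef_pos: [0.5405, -0.1594, 0.1524]
tool_rot: [0.71, 0.702, 0.043, 0.044]
ft_force: [0.8, -0.5, 0.6]
grip_width: -0.0001
grasp_force: 0.0
```

Run:
```python
from lid import *
p,r=now();print(RT.inv().apply(p-BED))
```

```text
[0.00023683 0.07801237 0.10409455]
```

Call:
drive_tool(
  slide=[
    [0, 0, 0.002],
    [0, 0, 0.004],
    [0, 0, 0.006],
    [0, 0, 0.008],
    [0, 0, 0.008],
    [0, 0, 0.008],
    [0, 0, 0.008],
    [0, 0, 0.008],
  ],
  rotation=[
    [0, 0, 0],
    [0, 0, 0],
    [0, 0, 0],
    [0, 0, 0],
    [0, 0, 0],
    [0, 0, 0],
    [0, 0, 0],
    [0, 0, 0],
  ],
)

```text
clock: 83.5
eef_pos: [0.5406, -0.1594, 0.1523]
tool_rot: [0.71, 0.702, 0.044, 0.044]
ft_force: [-4.9, 0.7, 9.7]
grip_width: 0.0002
grasp_force: 5.2
```

The lid now has a firm stop at exactly the shut height (0.104). I retreat and check.

Call:
drive_tool(
  slide=[
    [0, 0, -0.1],
    [0, 0, -0.25],
    [0, 0, -0.4],
    [0.1, 0, -0.4],
    [0.3, 0, -0.4],
    [0.5, 0, -0.4],
    [0.7, -0.1, -0.4],
    [0.9, -0.2, -0.4],
  ],
  rotation=[
    [0, 0, 0],
    [0, 0, 0],
    [0, 0, 0],
    [0, 0, 0],
    [0, 0, 0],
    [0, 0, 0],
    [0, 0, 0],
    [0, 0, 0],
  ],
)

```text
clock: 84.5
eef_pos: [0.4807, 0.0679, 0.2435]
tool_rot: [0.71, 0.702, 0.044, 0.044]
ft_force: [0.5, 0.2, -0.3]
grip_width: 0.0001
grasp_force: 0.0
```

Run:
```python
from lid import *
c=cam('top'); P=cloud(c)
Q=RT.inv().apply((P-BED).reshape(-1,3)).reshape(P.shape)
for b in (-.07,0,.07):
    m=(abs(Q[...,0])<.15)&(abs(Q[...,1]-b)<.01)&(Q[...,2]>.08)&(Q[...,2]<.15); print(b,m.sum(),Q[m][:,2].mean())
c=cam('side'); save(c,'end.png',(180,60,500,300),2)
```

```text
-0.07 681 0.10349266698772215
0 691 0.10375507857118195
0.07 701 0.10368818128184111
```

View pics/end.png

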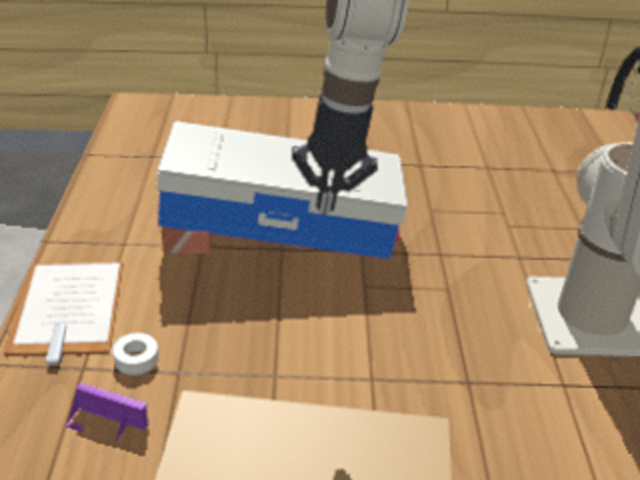

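The lid is flat and shut at (280,180), and the robot is clear in the air. I hand the job in.

```bash
python3 -c "
from workcell import bot
print(bot.job_done())"
```

```text
the job is handed in; nothing more can be done
None
```

The job is handed in after about 84 s of robot time: all three canisters were against their chocks, the bar was flush on both ledges and the lid was shut flat when last checked, but the hand-in call gave no verdict.

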